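Wring the tall gauge block and dial in its height

ROBOT

A 6-joint arm with a two-finger parallel gripper is mounted at the origin on the work surface. World frame = base frame: x ahead of the robot, y to its left, z up, the work surface at z = 0. Lengths are in m, angles in rad, forces in N, time in s.
With the tool pointing down it reaches from about 0.4 to 0.825 m from the base axis. Payload 7 kg.
Tool frame: the origin (TCP) lies between the finger pads; the fingertips stand 11 mm ahead of it and the grasp point (between the pads) lies 8 mm behind it (arm.tips_ahead is the distance from the TCP to the fingertips, in m); z points along the fingers, x is the direction in which the jaws open and shut, and the axes are right-handed (so a half turn about z gives the same grasp; the last joint's range is limited). The gripper opens to 88 mm and grips with 3 to 60 N. Pads are 19 mm wide; open, the fingers measure 130 mm over their backs; the gripper's body (78 mm by 193 mm) begins 47 mm behind the grasp point.
Start: joints at [1.389, 0.359, 0.012, 0, -1.224, -0.288], TCP at [0.306, 0.602, 0.238] pointing down, gripper open.
Joint ranges: [-3.07, 3.07], [-1.43, 2.12], [-1.02, 1.25], [-3.03, 1.67], [-3.05, -0], [-3.03, 3.03]. Speed limits (rad/s): [2.39, 2.39, 3.01, 3.14, 3.14, 3.14].

INTERFACE

Orientations are given as [roll, pitch, yaw] about the fixed x, y, z axes, in that order (R = Rz(yaw) Ry(pitch) Rx(roll)).
In Python, from station import arm, optics, finder gives the robot as it stands. The module is installed in compiled form; this text tells all that it offers.
- The arm moves only by the tool apply_moves, never from a script. Its argument "increments" is one flat list of numbers, 6 for each row, row after row: the shift along the world's x, y, z in m, then the turn, a rotation vector about the world's x, y, z in rad. In form: [tx, ty, tz, rx, ry, rz, tx, ty, tz, rx, ry, rz, ...]. A call has 1 to 20 rows; each row shifts and turns the pose as measured when the row begins; what a row does not reach is not made up. A row lasts 1/12 s, in which the tool goes at most 41.7 mm and 7.16 degrees, less where a joint would pass 70% of its speed; a pose out of reach is approached as far as the arm can. A call with a gripper value outside its range is refused whole. "hand" is the closure, from 0 (fully open) to 1 (shut), set as the call begins (left out, the last holds). The fingers move at their own pace and stop on an object; "force" is the grip in N (left out, the last holds). Time passes only in rows, so rows that do not move let the fingers close. It gives the time, the measured TCP pose, the force and the opening at its end, in the units of the state.
- arm.get_state(): the state, without advancing time (a new reading comes with each control period).
- optics.grab_frame(name): name is "scene" or "top" or "wrist"; returns the picture (420x560x3 uint8, red, green, blue); there is no depth.
- optics.camera_model(name): a dict with "fx", "fy", "cx", "cy" (pixels), "dist_coeffs" ([k1, k2, p1, p2, k3] as OpenCV has them; the pictures are not rectified), "world_to_cam" (4x4, takes a point from world to camera coordinates); the wrist camera has in their place "T_tool_cam" (4x4, takes a point from camera to tool coordinates, whose origin is the TCP and whose axes are the tool frame's). Camera axes: x right, y up, looking along -z (the intrinsics and any distortion apply to the point x, -y, -z); pixel columns grow to the right and rows downward; lengths in m; the calibration is good to about 2 mm. A picture is of the moment at which its call begins: read the wrist's pose just before it. camera_model takes no time and is no camera call.
- arm.job_done(): hands the job in, once; it reports no verdict.
Trained networks look in the newest picture that a camera, given by its name, has taken for a name from the list of things; names that differ only in an ending like _2 or _b are one class to them, and where a whole thing is asked for, a point or a joint stands for the part that bears it (a point fixed in the world has none). Each returns a list of dicts, best first, with "conf" (0 to 1); they miss things now and then, are a little off and sometimes report something else, mostly with a low value. They report only what shows in the picture. A call takes as long as a camera call. They do not tell look-alikes from the thing itself.
- finder.find_in(camera, name): "box" ([left, top, right, bottom] in pixels, round what is visible of it).
- finder.landmark_of(camera, name): "point" ([column, row] in pixels: a listed point, or the origin of a listed thing).
The state is a dict: "t": time; "q": joint angles; "qd": joint speeds; "joint_efforts": joint torques, N m; "eef_pos": TCP position; "ee_rot": TCP orientation; "force": force on the tool from outside, world axes, zero at the start; "moment": the same for the moment, N m; "width": finger opening in m.
Only numpy, scipy, OpenCV 4.12 (cv2) and the standard library are available. Lean on these libraries where they do the work, as an engineer would, in place of code of your own. Each camera call takes 0.05 s, during which the arm holds its last target. There are 200 camera calls.

TASK

Prepare the height gauge of the milling room: take the tallest of the three loose gauge blocks, stand it upright about half-way onto the steel reference block on the stone base, and wring it on by sliding it across, in contact, until the two equal faces cover each other fully and squarely, then let go. Then roll the console's thumbwheel with a fingertip until the digit 5 (the block's height in centimetres) stands between the index lines. Leave everything else where it stands, and keep the arm and the gripper's body off the console.

Things in the scene. Friction and masses are not known exactly. Their poses are not given: they have to be found in the camera images.
- tall_centre (a point): Centre (half-way up) of the tallest of three loose upright steel gauge blocks: 35 (x) x 25 (y) x 50 (z) mm, about 0.3 kg; axes along those sides, z up. The other two have the same 35 x 25 mm plan but are 30 and 20 mm tall; the three stand in a row, in any order, about 90 mm or more apart.
- tall_foot (a point): Centre of the underside of the tallest gauge block, 25 mm below its centre; same axes.
- ref_top (a point): Centre of the top face of the reference block: steel, 35 (x) x 25 (y) x 30 (z) mm, fixed near the front of a stone base, its top 50 mm above the table. Axes: x along its 35 mm side, pointing towards the column on the base; y along its 25 mm side; z up.
- gauge30: Bystander: the 30 mm tall loose gauge block, 35 x 25 mm in plan; origin at the centre of its underside.
- gauge20: Bystander: the 20 mm tall loose gauge block, 35 x 25 mm in plan; origin at the centre of its underside.
- blank: Bystander: loose white round milling blank lying flat, 98 mm across, 14 mm thick; origin at the centre of its underside.
- carton: Bystander: loose white carton 110 x 70 x 45 mm; origin at the centre of its underside.
- driver: Bystander: screwdriver 160 mm long lying on the table; origin under its middle.
- brush: Bystander: brush 170 mm long lying on the table; origin under its middle.
- cup: Bystander: white cup 72 mm across, 75 mm tall; origin at the centre of its underside.
- wheel_axis (a point): Middle of the thumbwheel's axis: 65 mm above the table, 30 mm in front (-x) of the console's origin, same axes; the wheel turns about y. Black wheel, 32 mm wide, 32 mm radius at the face with white digits 0 to 7; between the digits stand eight ribs 4.5 mm thick, out to 39 mm radius, 45 degrees apart.
- wheel (a joint): Wheel angle, rad: 0 with digit 0 at the index, pi/4 more per digit (digit 5: 3.927), stops at 0 and 7. It grows when the ribs are pulled over the top, forward and down towards the operator. Sprung clicks draw it to the nearest digit and hold it; about 3 to 5 N on a rib moves it on. It starts at digit 1, 2 or 3.
- slab: Fixed stone base under the reference block, 190 (x) x 130 (y) x 20 mm; origin at the centre of its underside, same axes as the reference block, which stands 50 mm from it along -x. A column, 44 mm thick at its foot, 34 mm square at its head, 185 mm tall with its head, stands 70 mm from the origin along +x. Open on the other sides.
- console: Fixed console, 140 wide (y), 160 deep (x), 200 mm tall; origin at the centre of its underside, x points into it, away from its operator, z up. A visor, 160 to 190 mm above the table, overhangs the wheel to 34 mm in front (-x) of the origin; below it the upright face stands at x = 0. A vertical gripper does not fit: lean the fingers, pointing forward (+x) and down.
- index (a point): Point above the wheel's rim where the chosen digit stands, between the two dark index lines: 39 mm from the axis in the direction 40 degrees from vertical, leaning to the console's -x. The ribs beside the chosen digit stand 22.5 degrees to either side. The panel beside the wheel is flat, square to this direction, 21 mm below this point.
There are look-alikes about, which are no part of the job. Leave any blue look-alike of the part that bears tall_centre alone.

How it is judged:
On the way, in this order (a step that is already met when the one before it is completed fails the run):
1. the tall block stands part-way on the reference block's face, its centre 8 to 26 mm off the face's centre (contact force between gauge50 and ref_block above 0.2 N and horizontal distance between tall_foot and ref_top between 0.008 and 0.026 m and z of tall_foot in the frame of ref_top between -0.004 and 0.004 m), for 0.05 s.
2. sliding in contact, it passes 3.5 to 7 mm from the centre (contact force between gauge50 and ref_block above 0.2 N and horizontal distance between tall_foot and ref_top between 0.0035 and 0.007 m and z of tall_foot in the frame of ref_top below 0.004 m).
3. it covers the reference block fully, square and upright, and is let go (horizontal distance between tall_foot and ref_top below 0.0035 m and angle between the x axis of tall_foot and the x axis of ref_top, either way round below 0.1 rad and angle between tall_foot's own z axis and vertical below 0.05 rad and contact force between the fingers and gauge50 below 0.1 N), for 0.2 s.
4. the wheel shows 5 at the index lines (value of joint wheel between 3.727 and 4.127 rad), for 0.2 s.
At the end, for the whole second after the job is handed in: The tall gauge block stands upright and at rest on the reference block, its foot within 3.5 mm of the face's centre and its long side within 0.1 rad (6 degrees) of the reference block's, and the thumbwheel is at rest with the 5 at the index lines (3.927 rad, within 0.2 rad) (all of step 4 and horizontal distance between tall_foot and ref_top below 0.0035 m and z of tall_foot in the frame of ref_top between -0.004 and 0.004 m and angle between the x axis of tall_foot and the x axis of ref_top, either way round below 0.1 rad and angle between tall_foot's own z axis and vertical below 0.05 rad and linear speed of gauge50 below 0.02 m/s and velocity of joint wheel between -0.1 and 0.1 rad/s); the robot touches nothing.
It fails at once if a bystander is shoved more than 20 mm (distance of any of gauge30, gauge20, blank, carton, driver, brush, cup from where it was at the start of the episode above 0.02 m).
It fails at once if the arm or the gripper's body knocks against the console (contact force between the arm and console above 3 N).
It also fails if it takes over 64 s, if anything falls off the work surface, if the arm or the gripper's body presses on something with over 40 N, if the wrist force passes 120 N, or if a joint passes its speed limit or range.

## Working session

There is one attempt and no reset: what is moved stays moved. The work goes in short steps, Python scripts to look and compute and a tool call to move; the robot and the scene stay as the last step left them, time stands still between calls to the robot, and variables do not carry over. Pictures are saved under pics/ and viewed, about 8 in all and at most 12, crops included, and the job is handed in when it is done.

Besides the shell and the picture viewer there is one more tool, called after "Request:" as a command line: name --argument value ..., lists and objects as JSON in quotes. apply_moves: Moves the arm, as the interface text tells. Its arguments: {"type":"object","properties":{"increments":{"type":"array"},"hand":{"type":"number"},"force":{"type":"number"}},"required":["increments"]}

```bash
mkdir -p pics; cat > h.py <<'E'
import numpy as np, cv2
from scipy.spatial.transform import Rotation as R
from station import arm, optics, finder
def cam(name, st=None):
    m=optics.camera_model(name)
    K=np.array([[m['fx'],0,m['cx']],[0,m['fy'],m['cy']],[0,0,1.]]); d=np.array(m['dist_coeffs'],float)
    if 'world_to_cam' in m: W=np.array(m['world_to_cam'])
    else:
        T=np.eye(4); T[:3,:3]=R.from_euler('xyz',st['ee_rot']).as_matrix(); T[:3,3]=st['eef_pos']
        W=np.linalg.inv(T@np.array(m['T_tool_cam']))
    return K,d,np.diag([1,-1,-1,1.])@W
def proj(c,P):
    K,d,W=c; return cv2.projectPoints(np.atleast_2d(np.array(P,float)),cv2.Rodrigues(W[:3,:3])[0],W[:3,3],K,d)[0][:,0]
def ray(c,uv):
    K,d,W=c; u=cv2.undistortPoints(np.array([[uv]],float),K,d)[0,0]
    r=W[:3,:3].T@np.array([u[0],u[1],1]); return -W[:3,:3].T@W[:3,3], r/np.linalg.norm(r)
def onz(c,uv,z):
    o,r=ray(c,uv); return o+r*(z-o[2])/r[2]
def save(im,n): cv2.imwrite('pics/'+n,im[:,:,::-1])
E
python3 - <<'E'
from h import *
st=arm.get_state(); print({k:np.round(v,3) for k,v in st.items()}, arm.tips_ahead)
for n in ['scene','top']:
    im=optics.grab_frame(n); save(cv2.resize(im,(800,600)),n+'0.png')
    c=cam(n); print(n,'cam pos',np.round(ray(c,(280,210))[0],3), np.round(ray(c,(280,210))[1],3),c[0][0,0])
    for t,z in [('tall_centre',.025),('ref_top',.05),('gauge30',0),('gauge20',0),('wheel_axis',.065),('slab',0),('console',0),('index',.095)]:
        for r in finder.landmark_of(n,t)[:4]: print(t,round(r['conf'],2),np.round(r['point'],1),np.round(onz(c,r['point'],z),3))
print(arm.get_state()['t'])
E
```

```text
{'t': np.float64(0.0), 'q': array([ 1.389,  0.359,  0.011, -0.   , -1.224, -0.288]), 'qd': array([ 0.   ,  0.001,  0.   , -0.001,  0.001, -0.001]), 'joint_efforts': array([-1.0000e-03, -5.8271e+01,  2.9306e+01,  6.9970e+00,  7.0000e-03,
       -0.0000e+00]), 'eef_pos': array([0.305, 0.601, 0.237]), 'ee_rot': array([-3.141e+00, -2.000e-03, -2.041e+00]), 'force': array([-1.258, -0.272,  0.315]), 'moment': array([-0.025, -0.016,  0.045]), 'width': np.float64(0.087)} 0.011
scene cam pos [ 1.174 -0.452  1.095] [-0.459  0.388 -0.799] 418.9160696725985
tall_centre 0.67 [208.1 201.2] [ 0.382 -0.089  0.025]
tall_centre 0.66 [226.4 215.6] [ 0.467 -0.076  0.025]
tall_centre 0.63 [250.9 215.1] [ 0.515 -0.015  0.025]
tall_centre 0.48 [222.2 184.3] [ 0.352 -0.012  0.025]
ref_top 0.72 [176.8 277. ] [ 0.569 -0.316  0.05 ]
ref_top 0.55 [322.3 202.5] [0.635 0.179 0.05 ]
gauge30 0.51 [249.3 208.2] [0.474 0.008 0.   ]
gauge30 0.43 [275.6 192.8] [0.478 0.116 0.   ]
gauge20 0.51 [249.3 208.2] [0.474 0.008 0.   ]
gauge20 0.43 [275.6 192.8] [0.478 0.116 0.   ]
wheel_axis 0.85 [176.7 275.7] [ 0.574 -0.316  0
[... 165 characters left out ...]
3 0.016 1.769] [ 0.015  0.012 -1.   ] 538.4276023483656
tall_centre 0.62 [316.7 206.9] [ 0.536 -0.083  0.025]
tall_centre 0.58 [296.7 208.5] [ 0.533 -0.018  0.025]
tall_centre 0.57 [313.1 227.3] [ 0.471 -0.07   0.025]
tall_centre 0.57 [296.6 264.4] [ 0.352 -0.013  0.025]
ref_top 0.5 [231.3 184.4] [0.615 0.19  0.05 ]
gauge30 0.61 [281.1 231.9] [0.458 0.035 0.   ]
gauge30 0.57 [253.8 226.5] [0.478 0.124 0.   ]
gauge20 0.61 [281.1 231.9] [0.458 0.035 0.   ]
gauge20 0.57 [253.8 226.5] [0.478 0.124 0.   ]
wheel_axis 0.67 [388.5 192.7] [ 0.575 -0.31   0.065]
slab 0.69 [232.4 170. ] [0.666 0.19  0.   ]
slab 0.26 [137.3 207.7] [0.549 0.51  0.   ]
console 0.91 [380.7 203. ] [ 0.544 -0.295  0.   ]
0.9
```

View pics/scene0.png

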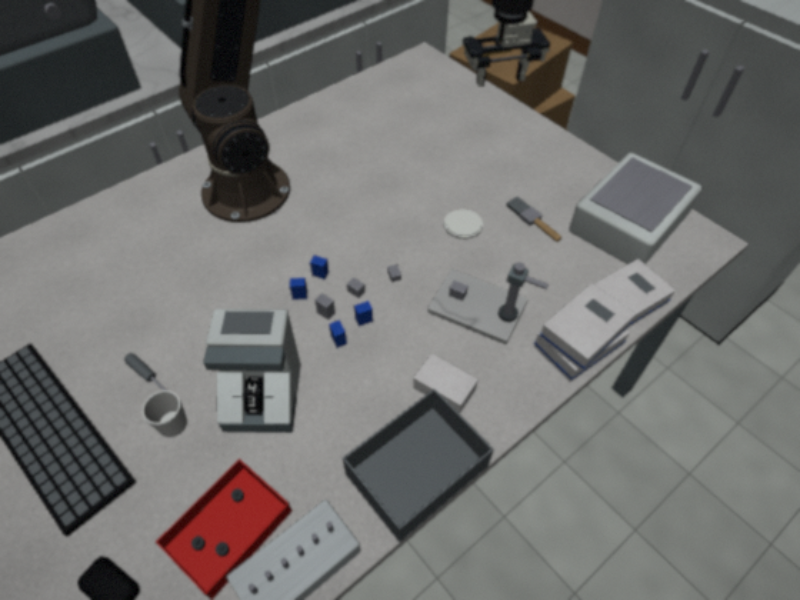

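View pics/top0.png

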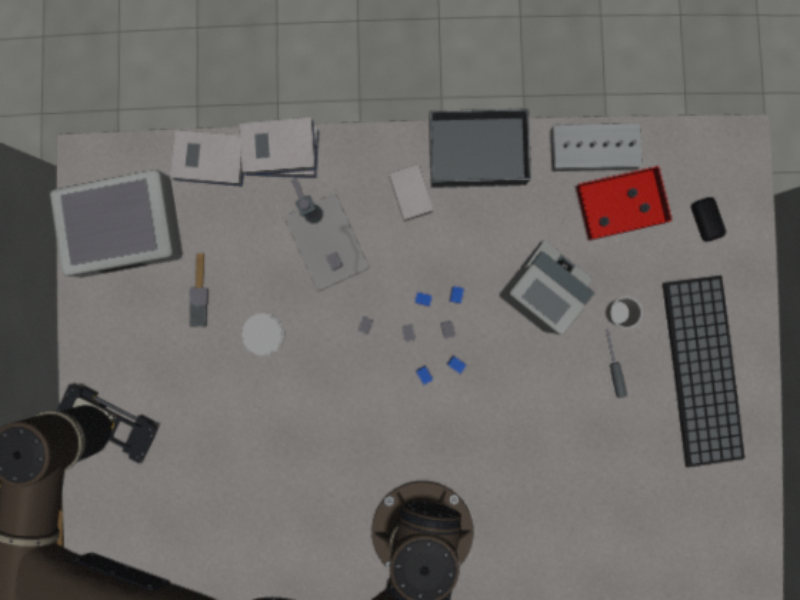

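The scene shows three grey blocks (scene0 at (325,305), (356,287), (394,272); top0 at (447,328), (408,332), (365,325)) and four blue look-alikes. The block at scene0 (325,305) looks tallest. The console's wheel faces away from the robot, towards +x, -y. I'll move over the blocks for a wrist view.

Request:
apply_moves --increments '[0.005, -0.035, 0.003, 0, 0, 0, 0.005, -0.035, 0.003, 0, 0, 0, 0.008, -0.035, 0.003, 0, 0, 0, 0.008, -0.035, 0.003, 0, 0, 0, 0.008, -0.035, 0.003, 0, 0, 0, 0.008, -0.035, 0.003, 0, 0, 0, 0.008, -0.035, 0.003, 0, 0, 0, 0.008, -0.035, 0.003, 0, 0, 0, 0.008, -0.035, 0.003, 0, 0, 0, 0.008, -0.035, 0.003, 0, 0, 0, 0.008, -0.035, 0.003, 0, 0, 0, 0.008, -0.035, 0.003, 0, 0, 0, 0.008, -0.035, 0.003, 0, 0, 0, 0.008, -0.035, 0.003, 0, 0, 0, 0.008, -0.035, 0.003, 0, 0, 0, 0.008, -0.035, 0.003, 0, 0, 0, 0.008, -0.03, 0.003, 0, 0, 0, 0, 0, 0, 0, 0, 0]'

```text
t: 2.4
eef_pos: [0.4339, -0.0146, 0.2912]
ee_rot: [-3.134, 0.007, -2.033]
force: [0.1, 0.6, -0.7]
width: 0.0873
```

```bash
python3 - <<'E'
from h import *
st=arm.get_state(); print({k:np.round(v,3) for k,v in st.items() if k in('t','q','eef_pos','ee_rot')})
c=cam('wrist',st); print(np.round(optics.camera_model('wrist')['T_tool_cam'],3),c[0][0,0])
im=optics.grab_frame('wrist'); save(cv2.resize(im,(800,600)),'w1.png')
print(proj(c,[[.471,-.07,0],[.458,.018,0],[.478,.12,0],[.615,.19,.05]]).round())
for t,z in [('tall_centre',.025),('gauge30',0),('gauge20',0),('ref_top',.05)]:
    for r in finder.landmark_of('wrist',t)[:5]: print(t,round(r['conf'],2),np.round(r['point'],1),np.round(onz(c,r['point'],z),3))
    for r in finder.find_in('wrist',t)[:5]: print(t,round(r['conf'],2),np.round(r['box'],1))
E
```

```text
{'t': np.float64(2.4), 'q': array([ 4.250e-01, -9.400e-02, -4.000e-01,  1.000e-03, -1.254e+00,
        6.830e-01]), 'eef_pos': array([ 0.434, -0.015,  0.291]), 'ee_rot': array([-3.134,  0.007, -2.033])}
[[ 1.     0.     0.    -0.001]
 [ 0.    -0.962 -0.275 -0.074]
 [ 0.     0.275 -0.962 -0.148]
 [ 0.     0.     0.     1.   ]] 292.0514867230605
[[307. 141.]
 [258. 175.]
 [193. 193.]
 [ 86. 134.]]
tall_centre 0.91 [303.1  85.9] [ 0.539 -0.095  0.025]
tall_centre 0.87 [252.9 119. ] [ 0.532 -0.016  0.025]
tall_centre 0.78 [344.1 191.9] [ 0.383 -0.087  0.025]
tall_centre 0.65 [304.8 225.2] [ 0.362 -0.014  0.025]
tall_centre 0.6 [309.9 145.8] [ 0.464 -0.07   0.025]
tall_centre 0.95 [237.9 107.5 266.5 130.2]
tall_centre 0.82 [294.  131.4 325.5 163.1]
tall_centre 0.81 [327.5 181.5 360.6 208.5]
tall_centre 0.66 [289.1  67.3 312.7 106.8]
tall_centre 0.63 [292.1 210.1 316.7 245.3]
gauge30 0.87 [255.5 175.9] [0.458 0.021 0.   ]
gauge30 0.72 [195.2 192. ] [0.478 0.117 0.   ]
gauge30 0.93 [184.2 184.2 205.2 205.5]
gauge30 0.8 [240.4 164.7 268.2 194.7]
gauge20 0.87 [255.5 175.9] [0.458 0.021 0.   ]
gauge20 0.72 [195.2 192. ] [0.478 0.117 0.   ]
gauge20 0.93 [184.2 184.2 205.2 205.5]
gauge20 0.8 [240.4 164.7 268.2 194.7]
ref_top 0.96 [ 88.2 123.7] [0.625 0.18  0.05 ]
ref_top 0.64 [ 73.7 109.7 112.8 139.9]
```

```bash
python3 - <<'E'
import cv2
im=cv2.imread('pics/w1.png'); 
cv2.imwrite('pics/w1c.png',cv2.resize(im[60:360,60:560],(800,480),interpolation=cv2.INTER_CUBIC))
E
```

```text
(no output)
```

View pics/w1c.png

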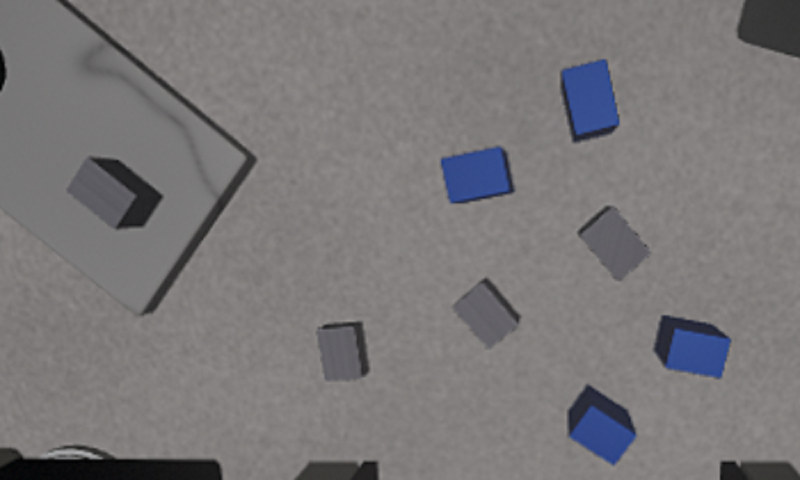

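```bash
python3 - <<'E'
from h import *
st=arm.get_state(); c=cam('wrist',st)
f=lambda x,y:((60+x*.625)*.7,(60+y*.625)*.7)
for nm,cs in [('A',[(580,235),(614,208),(650,247),(618,280)]),('B',[(454,307),(487,281),(520,321),(489,348)]),('C',[(319,327),(359,323),(364,377),(325,381)]),('ref',[(68,189),(91,158),(136,196),(118,226)])]:
  for z in (.02,.03,.05):
    P=np.array([onz(c,f(*p),z)[:2] for p in cs]); e=np.roll(P,-1,0)-P
    print(nm,z,P.mean(0).round(4),'sides mm',(1e3*np.linalg.norm(e,axis=1)).round(1),'deg',(np.degrees(np.arctan2(e[:,1],e[:,0]))%180).round())
E
```

```text
A 0.02 [ 0.4594 -0.0653] sides mm [26.1 32.6 28.  36.6] deg [102.  18. 110.  15.]
A 0.03 [ 0.4603 -0.0647] sides mm [25.5 31.8 27.4 35.7] deg [102.  18. 110.  15.]
A 0.05 [ 0.4622 -0.0636] sides mm [24.3 30.3 26.  33.9] deg [102.  18. 110.  15.]
B 0.02 [0.4545 0.0262] sides mm [26.9 32.5 26.7 34.2] deg [101.  13. 105.  13.]
B 0.03 [0.4555 0.0246] sides mm [26.2 31.7 26.1 33.3] deg [101.  13. 105.  13.]
B 0.05 [0.4576 0.0213] sides mm [24.9 30.2 24.8 31.7] deg [101.  13. 105.  13.]
C 0.02 [0.4744 0.1226] sides mm [26.3 35.7 26.2 35.9] deg [ 69. 155.  70. 155.]
C 0.03 [0.475  0.1186] sides mm [25.7 34.9 25.6 35.1] deg [ 69. 155.  70. 155.]
C 0.05 [0.4761 0.1108] sides mm [24.4 33.1 24.4 33.3] deg [ 69. 155.  70. 155.]
ref 0.02 [0.6297 0.2065] sides mm [25.8 34.9 23.3 37.7] deg [109.  22. 115.  26.]
ref 0.03 [0.6266 0.2006] sides mm [25.2 34.1 22.7 36.8] deg [109.  22. 115.  26.]
ref 0.05 [0.6203 0.1888] sides mm [23.9 32.4 21.6 35. ] deg [109.  22. 115.  26.]
```

Request:
apply_moves --increments '[0.008, -0.015, -0.025, 0, 0, 0, 0.008, -0.015, -0.025, 0, 0, 0, 0.008, -0.015, -0.025, 0, 0, 0, 0.008, -0.015, -0.025, 0, 0, 0, 0, 0, 0, 0, 0, 0, 0, 0, 0, 0, 0, 0]'

```text
t: 3.35
eef_pos: [0.4678, -0.0668, 0.1885]
ee_rot: [-3.131, 0.012, -2.016]
force: [0.7, 0.0, 0.7]
width: 0.0873
```

```bash
python3 - <<'E'
from h import *
st=arm.get_state(); print({k:np.round(v,3) for k,v in st.items() if k in('t','q','eef_pos','ee_rot')})
im=optics.grab_frame('wrist'); cv2.imwrite('pics/w2raw.png',im[:,:,::-1]); save(cv2.resize(im,(800,600),interpolation=cv2.INTER_CUBIC),'w2.png')
E
```

```text
{'t': np.float64(3.35), 'q': array([ 0.275,  0.054, -0.5  , -0.002, -1.001,  0.852]), 'eef_pos': array([ 0.468, -0.067,  0.189]), 'ee_rot': array([-3.131,  0.012, -2.016])}
```

View pics/w2.png

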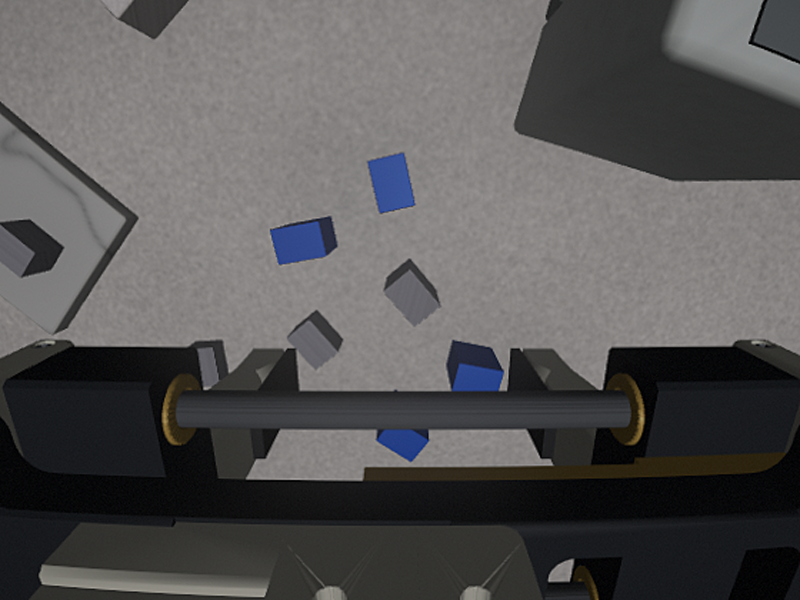

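```bash
python3 - <<'E'
from h import *
im=cv2.imread('pics/w2raw.png'); 
a=im[170:240,185:325]; cv2.imwrite('pics/w2c.png',cv2.resize(a,(800,400),interpolation=cv2.INTER_CUBIC))
st=arm.get_state(); c=cam('wrist',st); print(proj(c,[[.462,-.064,.05],[.462,-.064,0],[.4555,.0246,.03]]).round(1))
E
```

```text
[[284.6 210.5]
 [284.8 199.4]
 [216.4 243.1]]
```

View pics/w2c.png

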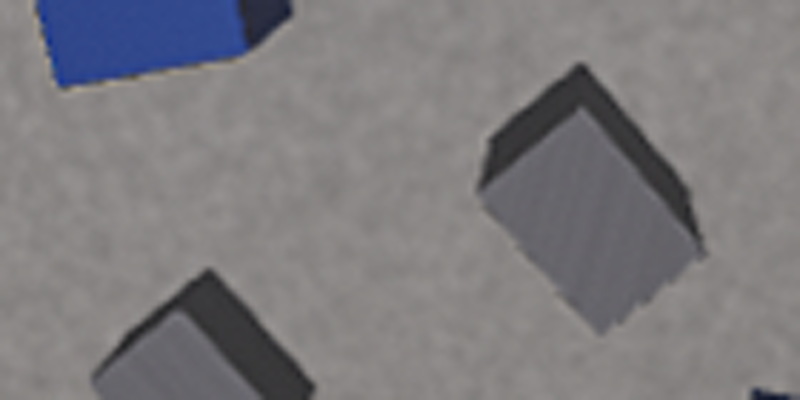

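```bash
cat >> h.py <<'E'
from scipy.optimize import least_squares
def boxfit(c,top,base,x0):
    # top: 4 px in order, base: dict idx->px ; long side between corners 1-2
    S=np.array([[-1,1],[1,1],[1,-1],[-1,-1]])*.5
    def corners(p,L=.035,Wd=.025):
        # corner0->1 short side
        u=np.array([np.cos(p[2]),np.sin(p[2])]); v=np.array([-u[1],u[0]])
        return np.array([p[:2]+s[1]*-L*u+s[0]*-Wd*v for s in S])
    def res(p):
        q=corners(p); P=np.c_[q,np.full(4,p[3])]; r=[]
        uv=proj(c,P); r+=[uv[i]-top[i] for i in top]
        if base: ub=proj(c,np.c_[q,np.zeros(4)]); r+=[ub[i]-base[i] for i in base]
        return np.concatenate(r)
    s=least_squares(res,x0); return s.x,np.sqrt(np.mean(s.fun**2)),s.fun
E
python3 - <<'E'
from h import *
st=arm.get_state(); c=cam('wrist',st)
f=lambda p:np.array([185+p[0]/5.714,170+p[1]/5.714])
top={i:f(p) for i,p in enumerate([(480,190),(582,107),(703,250),(602,335)])}
base={1:f((582,65)),0:f((490,140)),2:f((690,190))}
for yaw in (np.radians(17),np.radians(197)):
    x,r,_=boxfit(c,top,base,[.462,-.065,yaw,.04]); print('A',x.round(4),np.degrees(x[2]).round(1),r.round(2))
top={0:f((92,378)),1:f((180,308))}; base={1:f((210,268)),2:f((315,385)),0:f((125,335))}
for yaw in (np.radians(13),np.radians(193)):
    x,r,_=boxfit(c,top,base,[.456,.025,yaw,.03]); print('B',x.round(4),np.degrees(x[2]).round(1),r.round(2))
E
```

```text
A [ 0.4602 -0.0705 -2.49    0.0321] -142.7 15.34
A [ 0.4602 -0.0705  3.7929  0.0321] 217.3 15.34
B [ 0.4672  0.0154 -1.5416  0.0053] -88.3 10.61
B [0.4672 0.0154 4.7414 0.0053] 271.7 10.61
```

```bash
sed -i 's/s\[0\]\*-Wd\*v/s[0]*Wd*v/' h.py
python3 - <<'E'
from h import *
st=arm.get_state(); c=cam('wrist',st)
f=lambda p:np.array([185+p[0]/5.714,170+p[1]/5.714])
top={i:f(p) for i,p in enumerate([(480,190),(582,107),(703,250),(602,335)])}
base={1:f((582,65)),0:f((490,140)),2:f((690,190))}
for yaw in (np.radians(17),np.radians(197)):
    x,r,_=boxfit(c,top,base,[.462,-.065,yaw,.04]); print('A',x.round(4),np.degrees(x[2]).round(1),r.round(2))
top={0:f((92,378)),1:f((180,308))}; base={1:f((210,268)),2:f((315,385)),0:f((125,335))}
for yaw in (np.radians(13),np.radians(193)):
    x,r,_=boxfit(c,top,base,[.456,.025,yaw,.03]); print('B',x.round(4),np.degrees(x[2]).round(1),r.round(2))
E
```

```text
A [ 0.4605 -0.0679  3.3957  0.0443] 194.6 0.29
A [ 0.4605 -0.0679  3.3957  0.0443] 194.6 0.29
B [ 0.4555  0.0222 -2.9076  0.0268] -166.6 0.36
B [0.4555 0.0222 3.3756 0.0268] 193.4 0.36
```

```bash
cat >> h.py <<'E'
def todo(pos,yaw,tilt=None):
    st=arm.get_state(); Rd=R.from_euler('xyz',[np.pi,0,yaw]) if tilt is None else tilt
    rv=(Rd*R.from_euler('xyz',st['ee_rot']).inv()).as_rotvec()
    print('t',round(st['t'],2),'shift',np.round(np.array(pos)-st['eef_pos'],4),'rot',rv.round(4),'q',np.round(st['q'],2))
E
python3 - <<'E'
from h import *
todo([.461,-.067,.1],np.radians(-75.4))
E
```

```text
t 3.4 shift [-0.0065 -0.0004 -0.0884] rot [-0.0108  0.0115  0.6996] q [ 0.28  0.05 -0.5  -0.   -1.    0.85]
```

Request:
apply_moves --increments '[-0.001, 0, -0.011, -0.0013, 0.0014, 0.0875, -0.001, 0, -0.011, -0.0013, 0.0014, 0.0875, -0.001, 0, -0.011, -0.0013, 0.0014, 0.0875, -0.001, 0, -0.011, -0.0013, 0.0014, 0.0875, -0.001, 0, -0.011, -0.0013, 0.0014, 0.0875, -0.001, 0, -0.011, -0.0013, 0.0014, 0.0875, -0.001, 0, -0.011, -0.0013, 0.0014, 0.0875, 0, 0, -0.011, -0.0013, 0.0014, 0.0875, 0, 0, 0, 0, 0, 0, 0, 0, 0, 0, 0, 0]' --hand 0.4

```text
t: 4.23
eef_pos: [0.4677, -0.0567, 0.1106]
ee_rot: [-3.12, 0.005, -1.271]
force: [-0.1, -0.5, 0.2]
width: 0.0529
```

```bash
python3 - <<'E'
from h import *
todo([.461,-.067,.024],np.radians(-75.4))
st=arm.get_state(); c=cam('wrist',st); im=optics.grab_frame('wrist'); cv2.imwrite('pics/w3.png',im[:,:,::-1]); print(proj(c,[[.461,-.067,.05],[.461,-.067,0]]),st['width'])
for r in finder.find_in('wrist','tall_centre')[:5]: print(np.round(r['box']))
E
```

```text
t 4.23 shift [-0.0067 -0.0103 -0.0866] rot [-0.0106  0.0192 -0.0451] q [ 0.29  0.14 -0.61 -0.01 -0.8   1.58]
[[294.17475253 243.34598844]
 [292.24960763 224.05186469]] 0.052863747841509455
[265. 301. 308. 329.]
[283. 203. 313. 263.]
[225. 103. 282. 158.]
[321. 118. 384. 184.]
```

Request:
apply_moves --increments '[-0.0035, -0.005, -0.01, -0.005, 0.01, -0.022, -0.0035, -0.005, -0.01, -0.005, 0.01, -0.022, 0, 0, 0, 0, 0, 0, 0, 0, 0, 0, 0, 0]'

```text
t: 4.67
eef_pos: [0.4614, -0.0671, 0.0911]
ee_rot: [-3.14, 0.0, -1.325]
force: [-0.3, 0.1, 0.3]
width: 0.0524
```

```bash
python3 - <<'E'
from h import *
todo([.461,-.067,.024],np.radians(-75.4))
st=arm.get_state(); c=cam('wrist',st); im=optics.grab_frame('wrist'); print(proj(c,[[.461,-.067,.05],[.461,-.067,0]]).round(1))
a=im[200:320,220:380].copy(); a=cv2.resize(a,(800,600),interpolation=cv2.INTER_CUBIC); save(a,'w4c.png')
E
```

```text
t 4.67 shift [-0.0004  0.0001 -0.0671] rot [-0.0006  0.002   0.0088] q [ 0.28  0.17 -0.63 -0.   -0.77  1.54]
[[283.4 239.9]
 [283.1 218.5]]
```

View pics/w4c.png

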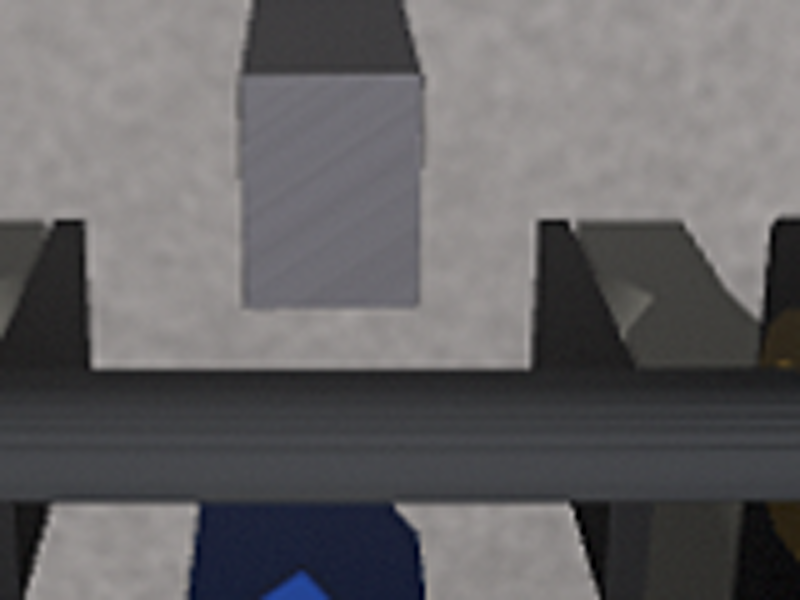

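```bash
python3 - <<'E'
from h import *
st=arm.get_state(); c=cam('wrist',st)
f=lambda p:(220+p[0]/5,200+p[1]/5)
P=np.array([onz(c,f(p),.05)[:2] for p in [(240,73),(422,73),(420,307),(242,307)]]); e=np.roll(P,-1,0)-P
print(P.mean(0),np.linalg.norm(e,axis=1),np.degrees(np.arctan2(e[:,1],e[:,0]))%180)
E
```

```text
[ 0.46216683 -0.06863519] [0.02462769 0.03466891 0.02528092 0.03465965] [104.08955936  14.8688377  104.07476965  13.78916884]
```

Grey block A (24.9 × 34.7 mm at z = 50 mm, as expected for the tall one) sits square between the open fingers. Descending and gripping.

Request:
apply_moves --increments '[0.0004, -0.0008, -0.017, 0, 0, 0.003, 0.0004, -0.0007, -0.017, 0, 0, 0.003, 0, 0, -0.017, 0, 0, 0, 0, 0, -0.014, 0, 0, 0, 0, 0, 0, 0, 0, 0]'

```text
t: 5.13
eef_pos: [0.4639, -0.069, 0.0254]
ee_rot: [-3.135, -0.0, -1.32]
force: [0.1, -0.3, -0.3]
width: 0.0526
```

Request:
apply_moves --increments '[0, 0, 0, 0, 0, 0, 0, 0, 0, 0, 0, 0, 0, 0, 0, 0, 0, 0, 0, 0, 0, 0, 0, 0, 0, 0, 0, 0, 0, 0, 0, 0, 0, 0, 0, 0]' --hand 1 --force 25

```text
t: 5.63
eef_pos: [0.4655, -0.0688, 0.0283]
ee_rot: [-3.132, -0.001, -1.321]
force: [-0.5, 0.5, -3.2]
width: 0.0248
```

Request:
apply_moves --increments '[0, 0, 0.02, 0, 0, 0, 0, 0, 0.035, 0, 0, 0, 0, 0, 0.035, 0, 0, 0, 0.01, 0.01, 0.03, 0, 0, 0, 0.022, 0.022, 0.01, 0, 0, 0.025, 0.022, 0.022, 0.002, 0, 0, 0.025, 0.022, 0.022, 0, 0, 0, 0.025, 0.022, 0.022, 0, 0, 0, 0.025, 0.022, 0.022, 0, 0, 0, 0.025, 0.022, 0.022, 0, 0, 0, 0.025, 0.022, 0.022, 0, 0, 0, 0.02, 0.022, 0.02, 0, 0, 0, 0, 0, 0, 0, 0, 0, 0, 0, 0, 0, 0, 0, 0]'

```text
t: 6.8
eef_pos: [0.65, 0.1238, 0.1669]
ee_rot: [-3.137, 0.004, -1.147]
force: [-0.2, -0.4, -3.9]
width: 0.0245
```

```bash
python3 - <<'E'
from h import *
todo([.653,.117,.15],np.radians(-66))
st=arm.get_state(); print(st['width'],np.round(st['eef_pos'],4),np.round(st['ee_rot'],4)); c=cam('wrist',st); im=optics.grab_frame('wrist'); cv2.imwrite('pics/w5raw.png',im[:,:,::-1]); print(proj(c,[[.62,.189,.05]]).round(1))
save(cv2.resize(im,(800,600),interpolation=cv2.INTER_CUBIC),'w5.png')
for r in finder.landmark_of('wrist','ref_top')[:3]: print(r, onz(c,r['point'],.05).round(4))
for n in ('scene','top'):
    optics.grab_frame(n); cc=cam(n)
    for r in finder.landmark_of(n,'ref_top')[:2]: print(n,r, onz(cc,r['point'],.05).round(4))
E
```

```text
t 6.8 shift [ 0.003  -0.0068 -0.0169] rot [-0.0058  0.0026 -0.0045] q [ 0.48  0.38 -0.12 -0.   -1.07  1.52]
0.02453019161575558 [0.65   0.1238 0.1669] [-3.1368  0.0042 -1.1474]
[[208.  211.2]]
{'point': [213.9, 210.2], 'conf': 0.88} [0.6232 0.1842 0.05  ]
scene {'point': [319.3, 199.7], 'conf': 0.55} [0.6205 0.1792 0.05  ]
```

View pics/w5.png

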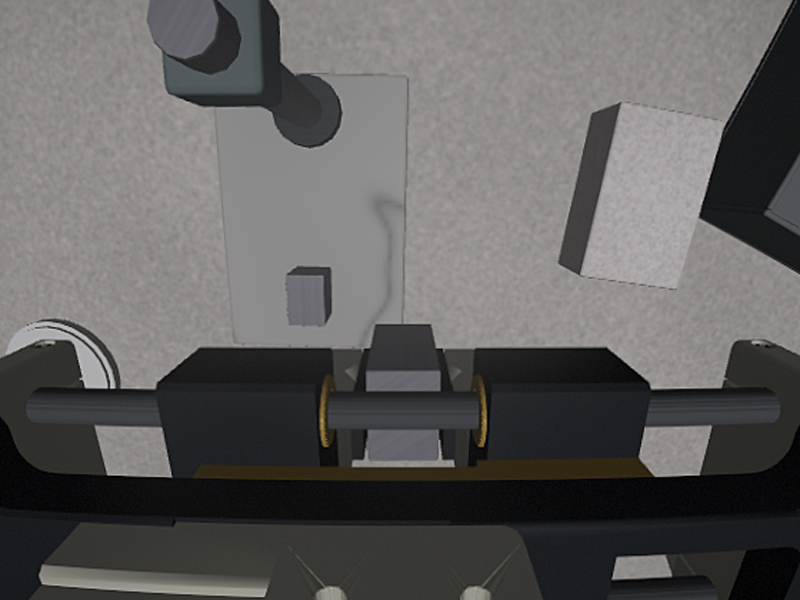

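```bash
python3 - <<'E'
import cv2
im=cv2.imread('pics/w5raw.png'); cv2.imwrite('pics/w5c.png',cv2.resize(im[180:280,190:320],(780,600),interpolation=cv2.INTER_CUBIC))
E
```

```text
(no output)
```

View pics/w5c.png

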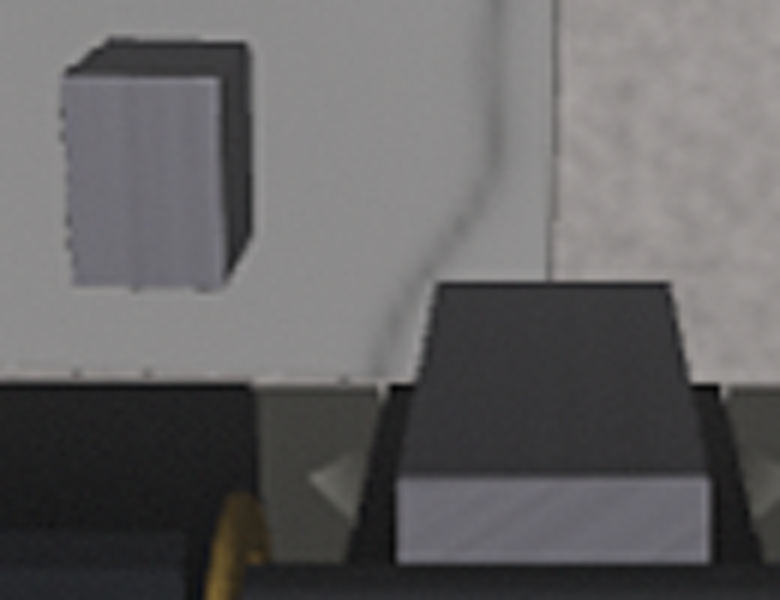

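```bash
python3 - <<'E'
from h import *
st=arm.get_state(); c=cam('wrist',st)
f=lambda p:np.array((190+p[0]/6,180+p[1]/6))
px=[(65,75),(218,77),(225,288),(73,285)]
P=np.array([onz(c,f(p),.05)[:2] for p in px]); e=np.roll(P,-1,0)-P
print('ref',P.mean(0).round(4),np.linalg.norm(e,axis=1).round(4),(np.degrees(np.arctan2(e[:,1],e[:,0]))%180).round(1))
def ref(p):  # x,y,yaw ; L along x
    u=np.array([np.cos(p[2]),np.sin(p[2])]); v=np.array([-u[1],u[0]])
    g=lambda a,b,z:np.r_[p[:2]+a*.0175*u+b*.0125*v,z]
    return proj(c,[g(1,1,.05),g(1,-1,.05),g(-1,-1,.05),g(-1,1,.05),g(1,1,.02),g(1,-1,.02)])
m=np.array([f(p) for p in px+[(108,38),(250,43)]])
s=least_squares(lambda p:(ref(p)-m).ravel(),[.62,.189,.42]); print('ref fit',s.x.round(4),np.degrees(s.x[2]),(ref(s.x)-m).round(1).tolist())
def blk(p):
    u=np.array([np.cos(p[3]),np.sin(p[3])]); v=np.array([-u[1],u[0]])
    g=lambda b,z:np.r_[p[:2]+.0175*u+b*.0125*v,z]
    return proj(c,[g(1,p[2]+.05),g(-1,p[2]+.05),g(1,p[2]),g(-1,p[2])])
m2=np.array([f(p) for p in [(397,478),(711,476),(438,283),(670,283)]])
s2=least_squares(lambda p:(blk(p)-m2).ravel(),[.65,.124,.14,.42]); print('blk',s2.x.round(4),np.degrees(s2.x[3]),(blk(s2.x)-m2).round(1).tolist(), st['eef_pos'].round(4))
d=s2.x[:2]-st['eef_pos'][:2]; a=st['ee_rot'][2]+np.pi/2; print('offset along x,y of block', d@[np.cos(a),np.sin(a)], d@[-np.sin(a),np.cos(a)], np.degrees(a))
E
```

```text
ref [0.6223 0.1825] [0.024  0.0347 0.0247 0.0346] [113.4  23.1 113.1  22.1]
ref fit [0.6222 0.1826 0.3995] 22.891611754884966 [[-0.7, -0.2], [0.3, 0.0], [0.2, 0.3], [-0.1, 0.2], [0.0, 0.0], [0.4, -0.3]]
blk [0.6452 0.1212 0.1376 0.4278] 24.512958910978146 [[0.3, 0.2], [-0.4, 0.3], [0.1, -0.3], [0.1, -0.5]] [0.6495 0.1222 0.1684]
offset along x,y of block -0.0043399407284437155 0.0008520623312129331 24.185622384367846
```

Request:
apply_moves --increments '[-0.012, 0.018, 0, -0.002, 0.001, -0.008, -0.012, 0.018, 0, -0.002, 0.001, -0.008, -0.012, 0.017, -0.01, -0.002, 0.001, -0.008, -0.003, 0.002, -0.02, 0, 0, 0, 0, 0, -0.02, 0, 0, 0, 0, 0, 0, 0, 0, 0]'

```text
t: 7.6
eef_pos: [0.6084, 0.1758, 0.1218]
ee_rot: [-3.132, 0.001, -1.179]
force: [-0.9, -1.2, -4.1]
width: 0.0247
```

```bash
python3 - <<'E'
from h import *
todo([.6108,.1769,.085],np.radians(-67.1)); st=arm.get_state(); print(st['eef_pos'].round(4),st['force'].round(1))
E
```

```text
t 7.6 shift [ 0.0024  0.0011 -0.0368] rot [-0.004   0.0082  0.008 ] q [ 0.59  0.38 -0.24  0.   -0.94  1.37]
[0.6084 0.1758 0.1218] [-0.9 -1.2 -4.1]
```

Request:
apply_moves --increments '[0.001, 0.0005, -0.015, -0.002, 0.004, 0.004, 0.001, 0.0005, -0.013, -0.002, 0.004, 0.004, 0, 0, -0.003, 0, 0, 0, 0, 0, 0, 0, 0, 0]'

```text
t: 7.93
eef_pos: [0.6112, 0.1756, 0.0933]
ee_rot: [-3.139, -0.001, -1.171]
force: [-0.4, -0.5, -3.0]
width: 0.0251
```

```bash
python3 - <<'E'
from h import *
todo([.6108,.1769,.083],np.radians(-67.1)); st=arm.get_state(); print(st['eef_pos'].round(4),st['force'].round(1))
E
```

```text
t 7.93 shift [-0.0004  0.0013 -0.0103] rot [-0.0006  0.003   0.0002] q [ 0.59  0.42 -0.26  0.   -0.89  1.38]
[0.6112 0.1756 0.0933] [-0.4 -0.5 -3. ]
```

Request:
apply_moves --increments '[0, 0.0005, -0.004, 0, 0.001, 0, 0, 0.0005, -0.003, 0, 0.001, 0, 0, 0, -0.002, 0, 0, 0, 0, 0, -0.0015, 0, 0, 0]'

```text
t: 8.27
eef_pos: [0.613, 0.1765, 0.0849]
ee_rot: [-3.137, 0.0, -1.172]
force: [0.4, 0.2, -3.2]
width: 0.0247
```

Request:
apply_moves --increments '[0, 0, -0.0015, 0, 0, 0, 0, 0, -0.0015, 0, 0, 0]'

```text
t: 8.43
eef_pos: [0.6134, 0.1766, 0.0823]
ee_rot: [-3.136, 0.0, -1.172]
force: [0.3, 0.6, -2.3]
width: 0.025
```

Request:
apply_moves --increments '[-0.0005, 0, -0.0015, 0, 0, 0, -0.0005, 0, -0.0015, 0, 0, 0]'

```text
t: 8.6
eef_pos: [0.6125, 0.1767, 0.0792]
ee_rot: [-3.135, 0.0, -1.172]
force: [0.5, 0.6, -2.4]
width: 0.0249
```

Request:
apply_moves --increments '[-0.0005, 0, -0.0015, 0, 0, 0]'

```text
t: 8.68
eef_pos: [0.6121, 0.1767, 0.0778]
ee_rot: [-3.135, 0.0, -1.172]
force: [-4.0, -2.4, 20.8]
width: 0.0248
```

Request:
apply_moves --increments '[0, 0, 0, 0, 0, 0]'

```text
t: 8.77
eef_pos: [0.612, 0.1767, 0.0778]
ee_rot: [-3.135, 0.0, -1.172]
force: [0.4, -0.6, -4.1]
width: 0.025
```

```bash
python3 - <<'E'
from h import *
st=arm.get_state(); print(st['eef_pos'].round(4),st['force'].round(1),st['ee_rot'].round(4))
c=cam('wrist',st); im=optics.grab_frame('wrist'); cv2.imwrite('pics/w6raw.png',im[:,:,::-1])
save(cv2.resize(im[190:290,220:350],(780,600),interpolation=cv2.INTER_CUBIC),'w6c.png')
print(proj(c,[[.6222,.1826,.05],list(st['eef_pos'])]))
E
```

```text
[0.612  0.1767 0.0778] [ 0.4 -0.6 -4.1] [-3.135e+00  1.000e-04 -1.172e+00]
[[281.45507284 230.42942194]
 [284.03339487 266.59397377]]
```

View pics/w6c.png

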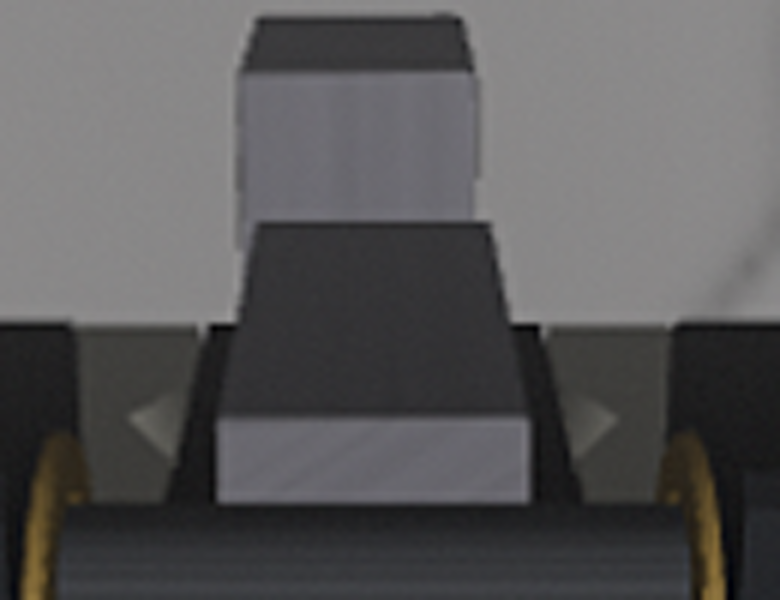

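```bash
python3 - <<'E'
from h import *
st=arm.get_state(); c=cam('wrist',st)
f=lambda p:np.array((220+p[0]/6,190+p[1]/6))
g=lambda p:onz(c,f(p),.05)[:2]
A,B=g((243,72)),g((473,72)); C,D=g((257,223)),g((490,223)); E_=g((239,240))
print(np.linalg.norm(A-B),np.linalg.norm(C-D), [np.degrees(np.arctan2(*(a-b)[::-1]))%180 for a,b in((A,B),(C,D),(A,E_))])
d=(A+B)/2-(C+D)/2
for deg in (22.9,):
    u=np.array([np.cos(np.radians(deg)),np.sin(np.radians(deg))]); v=np.array([-u[1],u[0]]); print('remaining along u,v mm',d@u*1e3,d@v*1e3, 'world',d.round(4))
E
```

```text
0.023865723112906075 0.024768623289790914 [np.float64(112.83898899214425), np.float64(112.83977153243787), np.float64(20.385332203072153)]
remaining along u,v mm 16.517075679113287 1.5982576957294181 world [0.0146 0.0079]
```

Request:
apply_moves --increments '[0, 0, -0.0007, 0, 0, 0, 0.0015, 0.0012, -0.0007, 0, 0, 0, 0.0015, 0.0012, -0.0005, 0, 0, 0]'

```text
t: 9.07
eef_pos: [0.6127, 0.1772, 0.0779]
ee_rot: [-3.14, -0.001, -1.172]
force: [-3.4, -2.4, 2.5]
width: 0.0248
```

Request:
apply_moves --increments '[0.0025, 0.0018, -0.0005, 0, 0, 0, 0.0025, 0.0015, -0.0005, 0, 0, 0]'

```text
t: 9.23
eef_pos: [0.6159, 0.1789, 0.0779]
ee_rot: [3.14, -0.002, -1.172]
force: [-4.6, -1.7, 6.4]
width: 0.0248
```

Request:
apply_moves --increments '[0.0025, 0.0016, -0.0005, 0, 0, 0, 0.0025, 0.0016, -0.0005, 0, 0, 0]'

```text
t: 9.4
eef_pos: [0.6193, 0.1806, 0.078]
ee_rot: [3.136, -0.003, -1.172]
force: [-5.1, -2.9, 6.6]
width: 0.0248
```

Request:
apply_moves --increments '[0.0018, 0.0013, -0.0005, 0, 0, 0]'

```text
t: 9.48
eef_pos: [0.6205, 0.1812, 0.078]
ee_rot: [3.134, -0.004, -1.172]
force: [-5.2, -1.5, 5.9]
width: 0.025
```

```bash
python3 - <<'E'
from h import *
st=arm.get_state(); print(st['t'],st['eef_pos'].round(4),st['force'].round(1),st['ee_rot'].round(4))
d=np.array([.6266,.1846])-st['eef_pos'][:2]; a=np.radians(22.9); print(d, d@[np.cos(a),np.sin(a)],d@[-np.sin(a),np.cos(a)])
todo(list(st['eef_pos']),np.radians(-67.1))
E
```

```text
9.4833 [0.6205 0.1812 0.078 ] [-5.2 -1.5  5.9] [ 3.134 -0.004 -1.172]
[0.00612169 0.00342201] 0.006970798491025221 0.0007702068208407594
t 9.48 shift [0. 0. 0.] rot [ 0.0066 -0.0054  0.0009] q [ 0.59  0.45 -0.24  0.   -0.89  1.38]
```

Request:
apply_moves --increments '[0.0018, 0.0012, -0.0005, 0.003, -0.002, 0, 0.0018, 0.0012, -0.0005, 0.003, -0.002, 0]'

```text
t: 9.65
eef_pos: [0.6225, 0.1821, 0.0779]
ee_rot: [3.136, -0.001, -1.172]
force: [-6.1, -2.7, 7.1]
width: 0.025
```

Request:
apply_moves --increments '[0.0018, 0.0012, -0.0005, 0.002, -0.002, 0]'

```text
t: 9.73
eef_pos: [0.6234, 0.1825, 0.078]
ee_rot: [3.137, -0.001, -1.172]
force: [-6.1, -2.7, 6.6]
width: 0.0249
```

```bash
python3 - <<'E'
from h import *
st=arm.get_state(); c=cam('wrist',st); print(st['t'],st['eef_pos'].round(4),st['force'].round(1),st['ee_rot'].round(4))
d=np.array([.6266,.1846])-st['eef_pos'][:2]; a=np.radians(22.9); print(d, d@[np.cos(a),np.sin(a)],d@[-np.sin(a),np.cos(a)])
im=optics.grab_frame('wrist'); cv2.imwrite('pics/w7raw.png',im[:,:,::-1])
save(cv2.resize(im[190:290,220:350],(780,600),interpolation=cv2.INTER_CUBIC),'w7c.png')
E
```

```text
9.7333 [0.6234 0.1825 0.078 ] [-6.1 -2.7  6.6] [ 3.1365e+00 -6.0000e-04 -1.1719e+00]
[0.00322962 0.00213151] 0.003804497315020637 0.0007067972797790553
```

View pics/w7c.png

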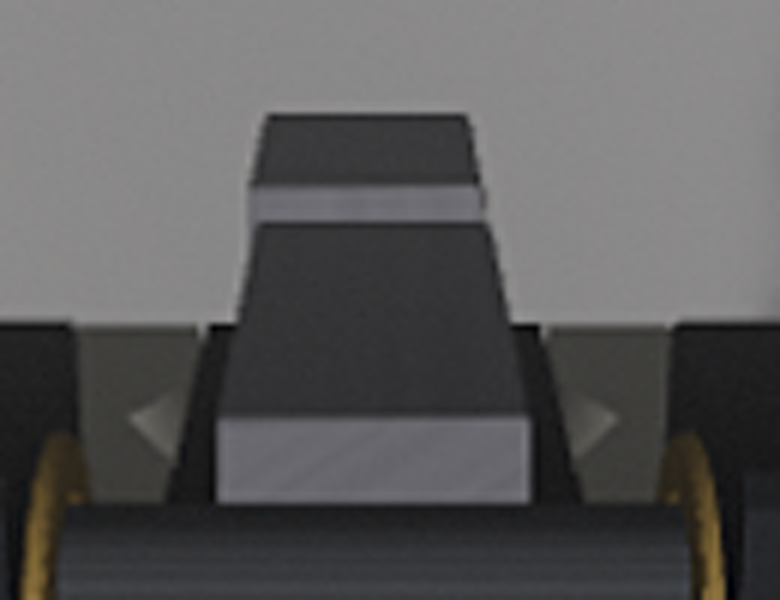

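Request:
apply_moves --increments '[0.0018, 0.0014, -0.0005, 0.001, -0.001, 0, 0.0018, 0.0014, -0.0004, 0.001, -0.001, 0]'

```text
t: 9.95
eef_pos: [0.6254, 0.1837, 0.078]
ee_rot: [3.136, -0.0, -1.172]
force: [-4.2, -2.5, 4.0]
width: 0.0248
```

Request:
apply_moves --increments '[0.0015, 0.0012, -0.0004, 0.001, -0.001, 0]'

```text
t: 10.03
eef_pos: [0.6263, 0.1842, 0.078]
ee_rot: [3.135, -0.0, -1.172]
force: [-5.7, -3.2, 5.4]
width: 0.0249
```

```bash
cat > edge.py <<'E'
from h import *
def edges():
    st=arm.get_state(); im=optics.grab_frame('wrist'); g=cv2.cvtColor(im,cv2.COLOR_RGB2GRAY).astype(float)
    p=g[190:240,268:294].mean(1); dp=np.diff(p)
    print(st['t'],st['eef_pos'].round(4),st['force'].round(1),st['ee_rot'].round(3)); print(p.round().astype(int).tolist())
    for r in (221,223,225,229,231,234):
        print(r,g[r,254:270].astype(int).tolist(),g[r,292:310].astype(int).tolist())
    return im
E
python3 -c "
from edge import *
edges()"
```

```text
10.0333 [0.6263 0.1842 0.078 ] [-5.7 -3.2  5.4] [ 3.135 -0.    -1.172]
[138, 138, 138, 137, 138, 137, 137, 137, 137, 137, 137, 137, 137, 137, 137, 137, 137, 137, 137, 136, 137, 140, 133, 63, 53, 57, 58, 57, 58, 57, 57, 57, 57, 56, 53, 65, 94, 50, 54, 54, 54, 54, 54, 54, 54, 53, 53, 53, 53, 52]
221 [136, 136, 136, 136, 136, 136, 136, 140, 141, 92, 50, 56, 56, 57, 55, 56] [58, 57, 58, 58, 58, 59, 54, 45, 123, 142, 138, 136, 136, 137, 136, 137, 136, 136]
223 [137, 136, 137, 136, 136, 136, 138, 141, 108, 62, 53, 54, 56, 57, 56, 56] [57, 57, 56, 57, 57, 55, 56, 49, 75, 127, 139, 136, 136, 137, 137, 135, 137, 137]
225 [136, 136, 136, 135, 135, 136, 138, 144, 99, 59, 60, 63, 63, 63, 63, 63] [69, 68, 67, 67, 69, 71, 69, 67, 62, 124, 141, 136, 137, 136, 135, 137, 137, 136]
229 [136, 136, 135, 135, 135, 137, 141, 121, 73, 48, 54, 54, 54, 53, 54, 54] [53, 53, 55, 55, 53, 54, 55, 55, 51, 42, 118, 141, 137, 135, 136, 136, 137, 135]
231 [136, 135, 136, 135, 135, 136, 142, 109, 61, 51, 54, 56, 55, 54, 54, 54] [53, 53, 52, 56, 54, 53, 55, 56, 54, 46, 75, 128, 138, 137, 137, 135, 135, 136]
234 [136, 134, 137, 135, 136, 138, 124, 75, 47, 53, 54, 54, 54, 51, 55, 53] [54, 54, 51, 53, 53, 54, 55, 54, 53, 51, 42, 117, 138, 136, 136, 136, 135, 135]
```

Request:
apply_moves --increments '[0.0011, 0.0005, -0.0003, 0.001, -0.001, 0, 0, 0, 0.0002, 0, 0, 0]'

```text
t: 10.25
eef_pos: [0.627, 0.1844, 0.0781]
ee_rot: [3.136, 0.0, -1.172]
force: [0.7, -0.3, -3.5]
width: 0.0249
```

Request:
apply_moves --increments '[0, 0, 0, 0, 0, 0, 0, 0, 0, 0, 0, 0, 0, 0, 0, 0, 0, 0, 0, 0, 0, 0, 0, 0]' --hand 0.4

```text
t: 10.58
eef_pos: [0.629, 0.1857, 0.0787]
ee_rot: [3.14, 0.0, -1.172]
force: [-0.1, 0.0, -0.6]
width: 0.0462
```

```bash
python3 -c "
from edge import *
im=edges(); save(im,'w8.png')"
```

```text
10.5833 [0.629  0.1857 0.0787] [-0.1  0.  -0.6] [ 3.14   0.    -1.172]
[139, 139, 139, 139, 139, 139, 139, 139, 139, 139, 139, 139, 139, 139, 138, 138, 138, 138, 138, 138, 138, 138, 138, 138, 138, 142, 134, 65, 55, 58, 58, 59, 59, 59, 58, 58, 58, 58, 58, 58, 57, 57, 57, 57, 56, 56, 56, 56, 55, 56]
221 [138, 137, 139, 139, 137, 139, 137, 136, 139, 143, 111, 67, 57, 60, 58, 57] [58, 59, 58, 60, 57, 56, 53, 76, 129, 143, 139, 138, 138, 137, 138, 138, 138, 139]
223 [137, 138, 138, 138, 137, 138, 138, 138, 139, 142, 92, 51, 57, 61, 60, 60] [58, 58, 59, 57, 60, 60, 57, 47, 126, 143, 139, 139, 138, 137, 139, 139, 137, 139]
225 [138, 138, 137, 138, 137, 137, 137, 137, 142, 126, 76, 52, 58, 59, 58, 58] [58, 59, 60, 59, 58, 59, 57, 50, 77, 129, 141, 139, 138, 138, 139, 138, 138, 138]
229 [137, 137, 137, 138, 136, 138, 138, 140, 143, 92, 50, 56, 57, 57, 58, 59] [58, 56, 59, 57, 58, 57, 57, 57, 49, 117, 142, 140, 138, 139, 138, 138, 139, 137]
231 [137, 137, 137, 138, 137, 137, 137, 142, 124, 77, 51, 58, 57, 56, 57, 56] [56, 55, 58, 56, 57, 54, 56, 56, 54, 45, 115, 141, 140, 137, 137, 137, 137, 138]
234 [137, 137, 137, 136, 137, 137, 140, 145, 101, 55, 54, 56, 56, 56, 56, 54] [55, 57, 55, 56, 55, 55, 56, 56, 56, 54, 55, 126, 140, 138, 137, 136, 139, 137]
```

Request:
apply_moves --increments '[0, 0, 0.02, 0, 0, 0, 0, 0, 0.035, 0, 0, 0, 0, 0, 0.035, 0, 0, 0, 0, 0, 0.035, 0, 0, 0, -0.01, -0.01, 0.03, 0, 0, 0, -0.01, -0.02, 0.02, 0, 0, 0, -0.01, -0.02, 0.0, 0, 0, 0, 0, 0, 0.0, 0, 0, 0]'

```text
t: 11.3
eef_pos: [0.5966, 0.134, 0.2596]
ee_rot: [3.137, -0.001, -1.17]
force: [-0.8, 0.5, -0.9]
width: 0.0527
```

```bash
python3 - <<'E'
from h import *
st=arm.get_state(); c=cam('wrist',st); im=optics.grab_frame('wrist'); cv2.imwrite('pics/w9raw.png',im[:,:,::-1]); print(st['t'],st['eef_pos'],st['ee_rot'],st['q'].round(2))
print(finder.find_in('wrist','tall_centre')[:3]); print(proj(c,[[.6222,.1826,.1],[.6222,.1826,.05]]).round(1))
for n in ('scene','top','wrist'):
    optics.grab_frame(n); cc=cam(n,st)
    for t,z in [('wheel_axis',.065),('console',0),('index',.095),('tall_centre',.075)]:
        for r in finder.landmark_of(n,t)[:2]: print(n,t,round(r['conf'],2),np.round(r['point'],1),np.round(onz(cc,r['point'],z),3))
im=optics.grab_frame('scene'); save(cv2.resize(im[210:305,140:215],(600,760),interpolation=cv2.INTER_CUBIC),'s2c.png')
im=optics.grab_frame('top'); save(im,'t2.png')
a=cv2.imread('pics/s2c.png'); b=cv2.resize(cv2.imread('pics/t2.png')[160:240,345:425],(380,380),interpolation=cv2.INTER_CUBIC); d=cv2.resize(cv2.imread('pics/w9raw.png')[180:280,230:360],(320,246))
o=np.zeros((600,800,3),np.uint8); o[:,:420]=cv2.resize(a,(420,600))[:, :]; o[:380,420:]=b; o[380:600,420:706]=cv2.resize(d,(286,220)); cv2.imwrite('pics/combo.png',o)
E
```

```text
11.3 [0.59655208 0.13402976 0.25962487] [ 3.13749996e+00 -1.38414726e-03 -1.17009622e+00] [ 0.54  0.24 -0.1   0.   -1.23  1.43]
[{'box': [236.6, 135.7, 262.6, 174.5], 'conf': 0.68}]
[[249.5 159.2]
 [253.9 154.8]]
scene wheel_axis 0.61 [175.3 274.3] [ 0.568 -0.316  0.065]
scene console 0.64 [182.3 277.4] [ 0.552 -0.297  0.   ]
scene index 0.94 [176.4 278.9] [ 0.599 -0.325  0.095]
scene tall_centre 0.69 [253.1 216.3] [ 0.554 -0.033  0.075]
scene tall_centre 0.68 [223.  187.8] [ 0.404 -0.039  0.075]
top wheel_axis 0.85 [387.8 192.3] [ 0.576 -0.308  0.065]
top wheel_axis 0.73 [430.2 216.6] [ 0.496 -0.441  0.065]
top console 0.93 [378.8 202.4] [ 0.547 -0.289  0.   ]
top index 0.56 [396.5 183.9] [ 0.6   -0.33   0.095]
top tall_centre 0.65 [319.9 255. ] [ 0.384 -0.086  0.075]
top tall_centre 0.56 [296.  208.9] [ 0.531 -0.015  0.075]
wrist tall_centre 0.65 [251.6 155.9] [0.623 0.183 0.075]
wrist tall_centre 0.59 [254.8 154.9] [0.626 0.18  0.075]
```

View pics/combo.png

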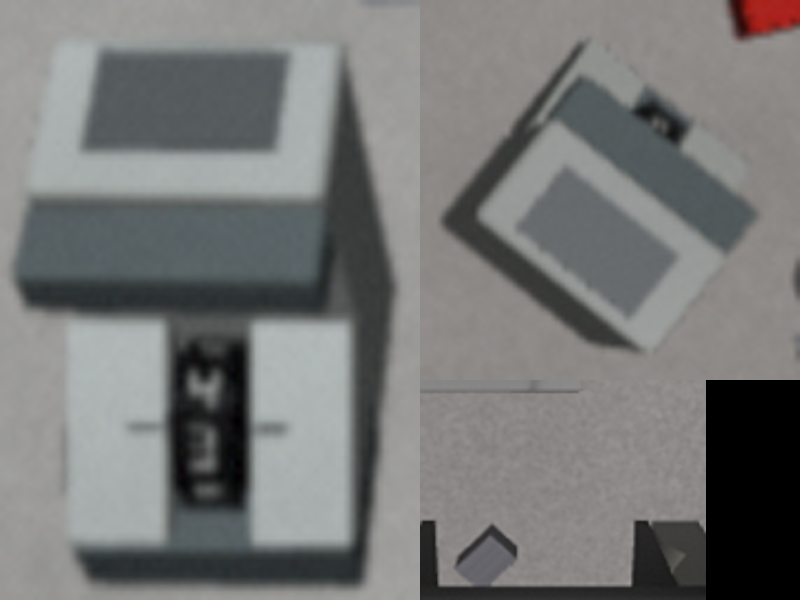

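Edges line up after release and no seam shows, so the block is on and free. On the wheel I read a "3" at the index, a "4"-like digit above and what looks like the next one below. Turning up brings the higher digits down from above, so this suggests it starts at 3, and I'll confirm that up close. Next I'll go to the console, yaw the wrist and tilt the fingers to point into it.

Request:
apply_moves --increments '[0.001, -0.034, 0.003, 0, 0, -0.08, 0.001, -0.034, 0.003, 0, 0, -0.08, 0.001, -0.034, 0.003, 0, 0, -0.08, 0.001, -0.034, 0.003, 0, 0, -0.08, 0.001, -0.034, 0.003, 0, 0, -0.08, 0.001, -0.034, 0.003, 0, 0, -0.08, 0.001, -0.034, 0.003, 0, 0, -0.08, 0.001, -0.034, 0.003, 0, 0, -0.08, 0.001, -0.034, 0.003, 0, 0, -0.08, 0.001, -0.034, 0.003, 0, 0, -0.08, 0.001, -0.034, 0.003, 0, 0, -0.08, 0.001, -0.034, 0.003, 0, 0, -0.08, 0.001, -0.034, 0, 0, 0, -0.07, 0, 0, 0, 0, 0, 0]' --hand 1

```text
t: 13.42
eef_pos: [0.6077, -0.3244, 0.2962]
ee_rot: [3.139, -0.001, -2.244]
force: [0.6, 0.9, 0.3]
width: 0.0003
```

Request:
apply_moves --increments '[0.005, 0, 0, 0.053, 0.073, 0, 0.005, 0, 0, 0.053, 0.073, 0, 0.005, 0, 0, 0.053, 0.073, 0, 0.005, 0, 0, 0.053, 0.073, 0, 0.005, 0, 0, 0.053, 0.073, 0, 0, 0, 0, 0.053, 0.073, 0, 0, 0, 0, 0.053, 0.073, 0, 0, 0, 0, 0, 0, 0]'

```text
t: 14.08
eef_pos: [0.6274, -0.3279, 0.2935]
ee_rot: [2.471, -0.031, -2.236]
force: [1.1, -0.4, -4.6]
width: 0.0003
```

```bash
cat >> h.py <<'E'
def frame(W,deg,th=45):
    xc=np.array([np.cos(np.radians(deg)),np.sin(np.radians(deg)),0]); yc=np.array([-xc[1],xc[0],0]); z=np.array([0,0,1.])
    t=np.radians(th); p=np.sin(t)*xc-np.cos(t)*z
    return xc,yc,z,p,R.from_matrix(np.c_[yc,np.cross(p,yc),p])
E
python3 - <<'E'
from h import *
W=np.array([.573,-.311,.065]); xc,yc,z,p,Rd=frame(W,144,45)
todo([.66,-.37,.22],0,Rd)
st=arm.get_state(); c=cam('wrist',st); print(st['eef_pos'],st['ee_rot'],st['width'])
im=optics.grab_frame('wrist'); cv2.imwrite('pics/w10raw.png',im[:,:,::-1])
for t in ['wheel_axis','index','console']:
    for r in finder.landmark_of('wrist',t)[:2]: print(t,r)
    for r in finder.find_in('wrist',t)[:1]: print(t,r)
print(proj(c,[W, W+.039*(np.cos(.698)*z-np.sin(.698)*xc)]).round())
E
```

```text
t 14.08 shift [ 0.0326 -0.0421 -0.0735] rot [0.094  0.0729 0.035 ] q [-0.32  0.85  0.91 -0.25 -2.27  1.11]
[ 0.62736073 -0.32789831  0.29351465] [ 2.47099957 -0.031128   -2.23592345] 0.0003097542056498002
wheel_axis {'box': [223.6, 35.0, 373.8, 243.1], 'conf': 0.8}
index {'point': [296.5, 98.1], 'conf': 0.9}
index {'point': [116.7, 255.9], 'conf': 0.45}
index {'box': [222.4, 33.2, 373.7, 245.6], 'conf': 0.56}
console {'point': [288.1, 95.5], 'conf': 0.57}
console {'point': [293.5, 98.9], 'conf': 0.44}
console {'box': [222.0, 32.5, 373.7, 249.9], 'conf': 0.76}
[[294. 104.]
 [295. 100.]]
```

```bash
cat > wh.py <<'E'
from h import *
import sys
W=np.array([.573,-.311,.065]); xc,yc,z,p,Rd=frame(W,144,50); e=-np.cross(p,yc)
def tcp(C): return W+C[0]*xc+C[1]*z-.011*p-.0095*e
def go(C):
    todo(tcp(C),0,Rd); st=arm.get_state(); P=st['eef_pos']+.011*R.from_euler('xyz',st['ee_rot']).as_matrix()[:,2]-.0095*R.from_euler('xyz',st['ee_rot']).as_matrix()[:,1]-W
    print('corner now x,y,z mm',(1e3*np.array([P@xc,P@yc,P[2]])).round(1),'F',st['force'].round(1))
if __name__=='__main__': go([float(a)/1e3 for a in sys.argv[1:3]])
E
python3 wh.py -38 67.7; python3 -c "
from wh import *
print('p',p.round(3),'xc',xc.round(3))"
```

```text
t 14.43 shift [-0.0212 -0.0078 -0.158 ] rot [0.157  0.1635 0.0329] q [-0.31  0.83  0.9  -0.24 -2.26  1.11]
corner now x,y,z mm [-53.8 -18.3 225.6] F [-0.5 -0.1  0.7]
p [-0.62   0.45  -0.643] xc [-0.809  0.588  0.   ]
```

Request:
apply_moves --increments '[0.001, -0.002, -0.015, 0.032, 0.033, 0.007, 0.001, -0.002, -0.015, 0.032, 0.033, 0.007, 0.001, -0.002, -0.018, 0.032, 0.033, 0.007, 0.0, -0.001, -0.018, 0.03, 0.032, 0.006, -0.002, -0.001, -0.018, 0.03, 0.032, 0.006, -0.002, -0.001, -0.018, 0, 0, 0, 0, 0, 0, 0, 0, 0]'

```text
t: 15.02
eef_pos: [0.6245, -0.333, 0.2219]
ee_rot: [2.296, 0.011, -2.196]
force: [0.8, 0.2, -0.5]
width: 0.0005
```

```bash
python3 wh.py -38 67.7
```

```text
t 15.02 shift [-0.0189 -0.0017 -0.0749] rot [ 0.0069  0.0279 -0.0034] q [-0.34  0.98  0.97 -0.31 -2.35  1.17]
corner now x,y,z mm [-52.7 -12.6 142.5] F [ 0.8  0.2 -0.5]
```

Request:
apply_moves --increments '[-0.004, 0, -0.014, 0.002, 0.008, 0, -0.004, 0, -0.014, 0.002, 0.008, 0, -0.004, 0, -0.014, 0.002, 0.008, -0.001, -0.004, 0, -0.014, 0, 0, 0, 0, 0, 0, 0, 0, 0]'

```text
t: 15.43
eef_pos: [0.6088, -0.3321, 0.1777]
ee_rot: [2.291, 0.003, -2.195]
force: [1.0, 0.1, -1.2]
width: 0.0007
```

```bash
python3 wh.py -38 67.7; python3 - <<'E'
from wh import *
st=arm.get_state(); c=cam('wrist',st); im=optics.grab_frame('wrist'); cv2.imwrite('pics/w11raw.png',im[:,:,::-1])
n=np.cos(.698)*z-np.sin(.698)*xc
for t,P in [('wheel_axis',W),('index',W+.039*n)]:
    print(t,'pred',proj(c,[P]).round(1),[(np.round(r['point'],1),round(r['conf'],2)) for r in finder.landmark_of('wrist',t)[:2]],[np.round(r['box']) for r in finder.find_in('wrist',t)[:2]])
g=cv2.cvtColor(im,cv2.COLOR_RGB2GRAY)
u=proj(c,[W+.032*n+.016*s*yc for s in(-1,1)]); print(u.round(1)); r=int(u[:,1].mean()); 
for rr in (r-8,r,r+8): print(rr,g[rr,200:400:4].tolist())
E
```

```text
t 15.43 shift [-0.0032 -0.0026 -0.0307] rot [ 0.0103  0.0197 -0.0043] q [-0.34  0.98  0.83 -0.27 -2.24  1.21]
corner now x,y,z mm [-39.4  -4.   98.3] F [ 1.   0.1 -1.2]
wheel_axis pred [[288.  146.8]] [(array([285.8, 145.9]), 0.55), (array([286.3, 158.9]), 0.5)] [array([195.,  42., 382., 328.])]
index pred [[289.  158.4]] [(array([286.2, 158.1]), 0.98)] [array([192.,  38., 382., 330.])]
[[267.4 155.9]
 [310.1 156.2]]
148 [186, 182, 182, 185, 181, 183, 185, 184, 185, 150, 39, 35, 60, 99, 140, 140, 121, 52, 50, 50, 142, 164, 164, 168, 39, 48, 51, 50, 100, 182, 183, 180, 180, 180, 181, 183, 184, 188, 184, 183, 182, 183, 181, 166, 159, 158, 156, 159, 156, 155]
156 [176, 184, 186, 186, 185, 186, 183, 183, 183, 186, 184, 183, 181, 184, 186, 128, 122, 52, 52, 52, 150, 40, 43, 45, 49, 50, 49, 47, 137, 199, 202, 154, 158, 112, 187, 184, 183, 186, 183, 182, 180, 181, 184, 158, 160, 159, 159, 161, 157, 155]
164 [169, 182, 181, 182, 183, 184, 185, 184, 182, 185, 184, 185, 186, 186, 187, 114, 124, 49, 47, 48, 48, 45, 42, 45, 45, 44, 47, 67, 153, 181, 181, 184, 185, 186, 182, 183, 182, 185, 187, 185, 184, 184, 184, 156, 151, 158, 160, 158, 163, 160]
```

Request:
apply_moves --increments '[-0.001, -0.001, -0.012, 0.004, 0.008, 0, -0.001, -0.001, -0.012, 0.004, 0.008, -0.002, -0.001, 0, -0.006, 0, 0, 0, 0, 0, 0, 0, 0, 0]'

```text
t: 16.02
eef_pos: [0.6077, -0.335, 0.1489]
ee_rot: [2.279, 0.002, -2.197]
force: [-0.8, 0.6, 0.0]
width: 0.0001
```

```bash
python3 wh.py -15 48
```

```text
t 16.02 shift [-0.0207  0.0138 -0.0216] rot [ 0.0044  0.0094 -0.0025] q [-0.35  1.    0.82 -0.26 -2.21  1.23]
corner now x,y,z mm [-40.   -1.   69.5] F [-0.8  0.6  0. ]
```

Request:
apply_moves --increments '[-0.0075, 0.005, -0.0075, 0.002, 0.004, -0.001, -0.0075, 0.005, -0.0075, 0.002, 0.003, -0.001, -0.0055, 0.0035, -0.006, 0, 0, 0, 0, 0, 0, 0, 0, 0]'

```text
t: 16.35
eef_pos: [0.5856, -0.3213, 0.1233]
ee_rot: [2.266, -0.001, -2.2]
force: [0.4, -0.8, 0.0]
width: 0.0003
```

```bash
python3 wh.py 1 36.5
```

```text
t 16.35 shift [-0.0115  0.0096 -0.0074] rot [-0.0012 -0.0031  0.0005] q [-0.34  0.98  0.69 -0.26 -2.13  1.25]
corner now x,y,z mm [-13.9   1.   43.9] F [ 0.4 -0.8  0. ]
```

Request:
apply_moves --increments '[-0.007, 0.0055, 0, 0, 0, 0, -0.006, 0.005, 0, 0, 0, 0, 0, 0, -0.002, 0, 0, 0]'

```text
t: 16.6
eef_pos: [0.5721, -0.3111, 0.1204]
ee_rot: [2.264, -0.002, -2.2]
force: [0.7, -0.6, 0.3]
width: 0.0005
```

```bash
python3 wh.py 1 36.5
```

```text
t 16.6 shift [ 0.0019 -0.0007 -0.0045] rot [-0.0014 -0.0056  0.0006] q [-0.34  0.95  0.63 -0.26 -2.09  1.25]
corner now x,y,z mm [ 3.   0.6 41.1] F [ 0.7 -0.6  0.3]
```

Request:
apply_moves --increments '[0.001, 0, -0.0025, 0, -0.002, 0, 0.001, 0, -0.0025, 0, -0.002, 0, 0, 0, 0, 0, 0, 0]'

```text
t: 16.85
eef_pos: [0.5751, -0.3118, 0.1148]
ee_rot: [2.267, 0.0, -2.2]
force: [0.6, -0.3, -0.8]
width: 0.0005
```

```bash
python3 wh.py -11.3 34.7;
```

```text
t 16.85 shift [ 0.0089 -0.0072 -0.0008] rot [-0.001  -0.0012  0.0006] q [-0.34  0.96  0.63 -0.26 -2.08  1.25]
corner now x,y,z mm [ 0.2 -0.6 35.5] F [ 0.6 -0.3 -0.8]
```

Request:
apply_moves --increments '[0.0035, -0.0025, 0, 0, 0, 0, 0.0035, -0.0025, -0.0005, 0, 0, 0, 0.003, -0.002, -0.0005, 0, 0, 0]'

```text
t: 17.1
eef_pos: [0.5863, -0.3198, 0.1138]
ee_rot: [2.268, -0.0, -2.2]
force: [-0.5, 0.2, -0.1]
width: 0.0004
```

```bash
python3 wh.py -18.3 31.6;
```

```text
t 17.1 shift [ 0.0034 -0.0033 -0.0028] rot [-0.0007 -0.0011  0.0006] q [-0.34  0.98  0.68 -0.26 -2.11  1.25]
corner now x,y,z mm [-13.6  -0.7  34.4] F [-0.5  0.2 -0.1]
```

```bash
cat > strip.py <<'E'
from wh import *
ph=np.radians(np.arange(-30,111,1.)); ys=np.linspace(-.014,.014,29)
def strip(im,st,dy=0):
    c=cam('wrist',st); P=np.array([[W+.032*(-np.sin(a)*xc+np.cos(a)*z)+(y+dy)*yc for y in ys] for a in ph]).reshape(-1,3)
    uv=proj(c,P).astype(np.float32).reshape(len(ph),len(ys),2)
    return cv2.remap(cv2.cvtColor(im,cv2.COLOR_RGB2GRAY),uv[...,0],uv[...,1],cv2.INTER_LINEAR)
if __name__=='__main__':
    im1=cv2.imread('pics/w11raw.png')[:,:,::-1].copy(); s1=strip(im1,dict(eef_pos=[.6088,-.3321,.1777],ee_rot=[2.291,.003,-2.195]),-.001)
    st=arm.get_state(); im2=optics.grab_frame('wrist'); s2=strip(im2,st,-.001); cv2.imwrite('pics/'+sys.argv[1],im2[:,:,::-1])
    np.save('s1.npy',s1); np.save('s2.npy',s2)
    print('before',s1.mean(1).round().astype(int).tolist()); print('now',s2.mean(1).round().astype(int).tolist())
E
python3 strip.py w12raw.png
```

```text
before [48, 48, 48, 49, 49, 50, 50, 51, 52, 52, 53, 55, 57, 59, 61, 63, 65, 66, 66, 67, 67, 67, 67, 66, 66, 66, 65, 65, 66, 68, 69, 78, 89, 98, 94, 90, 81, 72, 64, 60, 58, 58, 58, 59, 59, 60, 59, 57, 54, 52, 51, 51, 51, 50, 49, 48, 47, 46, 46, 46, 46, 47, 48, 51, 75, 90, 94, 93, 79, 62, 57, 57, 58, 58, 57, 57, 56, 56, 56, 83, 95, 94, 92, 67, 58, 57, 59, 58, 57, 57, 57, 56, 54, 67, 91, 93, 91, 76, 50, 45, 45, 46, 46, 47, 48, 50, 49, 48, 46, 46, 45, 45, 48, 58, 65, 55, 50, 48, 48, 48, 48, 48, 49, 56, 67, 75, 83, 77, 69, 63, 59, 54, 49, 45, 45, 45, 49, 55, 60, 64, 68]
now [47, 46, 46, 45, 44, 44, 44, 44, 44, 43, 43, 43, 43, 43, 43, 43, 43, 43, 43, 43, 43, 43, 44, 44, 45, 46, 47, 48, 48, 48, 49, 51, 56, 61, 66, 62, 58, 54, 48, 42, 40, 39, 41, 45, 47, 46, 44, 41, 39, 38, 37, 36, 36, 36, 36, 36, 36, 37, 37, 36, 36, 41, 72, 88, 95, 98, 96, 78, 62, 55, 56, 56, 56, 55, 55, 54, 51, 69, 90, 95, 95, 88, 65, 53, 54, 54, 54, 54, 54, 55, 54, 53, 69, 93, 93, 91, 76, 52, 43, 44, 44, 46, 48, 48, 47, 45, 43, 41, 43, 72, 76, 70, 72, 65, 52, 47, 48, 49, 49, 48, 48, 46, 50, 69, 80, 78, 74, 70, 63, 54, 48, 47, 47, 47, 47, 46, 48, 54, 68, 78, 73]
```

Request:
apply_moves --increments '[0.003, -0.0022, -0.0018, 0, 0, 0, 0.003, -0.0022, -0.002, 0, 0, 0]'

```text
t: 17.32
eef_pos: [0.5922, -0.3245, 0.1104]
ee_rot: [2.265, -0.001, -2.199]
force: [-2.2, 1.8, 2.6]
width: 0.0002
```

```bash
python3 wh.py -24.4 26.6;python3 strip.py w13raw.png | tail -1
```

```text
t 17.32 shift [ 0.0024 -0.0022 -0.0044] rot [-0.0021 -0.0039  0.0001] q [-0.34  1.    0.71 -0.26 -2.13  1.25]
corner now x,y,z mm [-21.1  -0.4  31. ] F [-2.2  1.8  2.6]
now [41, 40, 40, 40, 40, 40, 40, 40, 40, 40, 40, 40, 40, 39, 39, 39, 40, 40, 40, 40, 40, 40, 40, 40, 40, 40, 40, 41, 41, 41, 41, 41, 40, 41, 41, 42, 42, 43, 44, 45, 45, 45, 44, 44, 43, 43, 43, 43, 43, 44, 44, 45, 44, 42, 42, 42, 42, 41, 40, 38, 37, 36, 36, 36, 36, 35, 36, 36, 36, 37, 40, 48, 77, 88, 91, 87, 73, 57, 52, 52, 52, 51, 51, 51, 52, 50, 60, 84, 91, 91, 88, 65, 52, 54, 55, 55, 55, 54, 54, 54, 51, 69, 87, 90, 90, 76, 54, 43, 45, 45, 46, 47, 51, 48, 46, 45, 44, 43, 42, 45, 63, 74, 66, 54, 48, 48, 48, 48, 48, 48, 45, 57, 76, 83, 80, 74, 71, 64, 54, 50, 46]
```

Request:
apply_moves --increments '[0.003, -0.0022, -0.0035, 0, 0, 0, 0.0025, -0.0018, -0.004, 0, 0, 0]'

```text
t: 17.53
eef_pos: [0.5987, -0.3296, 0.1027]
ee_rot: [2.267, -0.001, -2.199]
force: [0.3, -1.5, 1.7]
width: 0.0003
```

```bash
python3 wh.py -29 20;python3 strip.py w14raw.png | tail -1
```

```text
t 17.53 shift [-0.0003  0.0002 -0.0033] rot [-0.0005 -0.0024  0.0002] q [-0.35  1.02  0.74 -0.25 -2.13  1.25]
corner now x,y,z mm [-29.4  -0.   23.3] F [ 0.3 -1.5  1.7]
now [33, 33, 33, 33, 34, 34, 34, 34, 35, 35, 35, 35, 35, 35, 35, 35, 35, 35, 35, 35, 35, 35, 35, 35, 35, 34, 34, 34, 34, 34, 34, 33, 33, 33, 33, 34, 34, 34, 34, 35, 35, 35, 35, 35, 35, 36, 36, 37, 37, 38, 38, 38, 38, 37, 38, 38, 39, 40, 42, 42, 42, 41, 40, 40, 39, 40, 40, 41, 41, 41, 42, 42, 43, 43, 40, 38, 37, 38, 39, 39, 38, 37, 36, 35, 34, 34, 34, 35, 36, 52, 67, 73, 77, 71, 56, 48, 48, 49, 49, 49, 49, 49, 48, 45, 68, 77, 78, 79, 70, 54, 47, 48, 49, 49, 49, 49, 48, 47, 55, 74, 78, 78, 75, 63, 48, 41, 44, 44, 45, 45, 45, 45, 45, 45, 45, 45, 44, 43, 42, 42, 41]
```

Request:
apply_moves --increments '[0.001, -0.0008, -0.0015, 0, 0, 0, 0.006, -0.0045, 0.0065, 0, 0, 0, 0.009, -0.0065, 0.009, 0, 0, 0, 0.0, 0, 0.005, 0, 0, 0]'

```text
t: 17.92
eef_pos: [0.6154, -0.3414, 0.1168]
ee_rot: [2.263, -0.001, -2.201]
force: [0.2, -0.6, -0.3]
width: 0.0002
```

```bash
python3 wh.py -15 48;python3 strip.py w15raw.png | tail -1
```

```text
t 17.92 shift [-0.0284  0.0202  0.0106] rot [-0.0025 -0.005   0.0014] q [-0.35  1.06  0.85 -0.26 -2.21  1.23]
corner now x,y,z mm [-49.8  -0.3  37.4] F [ 0.2 -0.6 -0.3]
now [41, 41, 41, 41, 41, 41, 41, 41, 41, 41, 41, 41, 41, 41, 41, 41, 41, 41, 41, 41, 41, 41, 41, 41, 41, 41, 41, 41, 41, 40, 41, 41, 41, 41, 41, 41, 41, 42, 41, 42, 42, 42, 42, 42, 43, 43, 43, 43, 43, 43, 43, 44, 45, 45, 45, 45, 45, 46, 48, 58, 67, 71, 72, 71, 68, 75, 95, 102, 105, 102, 84, 67, 53, 53, 53, 54, 54, 53, 53, 53, 54, 54, 50, 45, 42, 42, 41, 43, 44, 43, 42, 43, 43, 42, 41, 40, 41, 50, 63, 71, 72, 75, 61, 52, 49, 49, 49, 49, 49, 49, 48, 47, 63, 70, 72, 72, 70, 59, 51, 47, 48, 48, 48, 48, 47, 47, 50, 67, 73, 73, 73, 66, 54, 48, 44, 45, 45, 46, 46, 46, 46]
```

Request:
apply_moves --increments '[-0.004, 0.003, 0.011, 0, 0, 0, -0.012, 0.0085, 0.004, 0, 0, 0, -0.012, 0.0085, 0, 0, 0, 0, -0.007, 0.005, -0.003, 0, 0, 0, -0.005, 0.004, -0.004, 0, 0, 0]'

```text
t: 18.38
eef_pos: [0.5726, -0.3101, 0.1266]
ee_rot: [2.267, 0.001, -2.201]
force: [-0.0, 0.2, 0.3]
width: 0.0006
```

```bash
python3 wh.py 2 36
```

```text
t 18.38 shift [ 0.0006 -0.0011 -0.0113] rot [-0.0015 -0.0009  0.0019] q [-0.34  0.94  0.63 -0.26 -2.09  1.25]
corner now x,y,z mm [ 3.2 -0.5 47.3] F [-0.   0.2  0.3]
```

Request:
apply_moves --increments '[0.0005, 0, -0.0055, 0, 0, 0, 0.0005, 0, -0.0045, 0, 0, 0, 0, 0, 0, 0, 0, 0]'

```text
t: 18.63
eef_pos: [0.5723, -0.3084, 0.1186]
ee_rot: [2.269, 0.002, -2.2]
force: [-0.5, -0.2, -0.2]
width: 0.0004
```

Request:
apply_moves --increments '[0.0035, -0.0025, 0, 0, 0, 0, 0.0035, -0.0025, -0.0005, 0, 0, 0, 0.003, -0.002, -0.0008, 0, 0, 0]'

```text
t: 18.88
eef_pos: [0.5833, -0.316, 0.1177]
ee_rot: [2.27, 0.002, -2.2]
force: [-0.1, 0.3, -0.4]
width: 0.0008
```

```bash
python3 wh.py -24 26;python3 strip.py w16raw.png | tail -1
```

```text
t 18.88 shift [ 0.011  -0.0105 -0.0124] rot [-0.0006  0.0017  0.0008] q [-0.34  0.97  0.67 -0.26 -2.1   1.25]
corner now x,y,z mm [-9.  -2.  38.4] F [-0.1  0.3 -0.4]
now [41, 41, 41, 41, 40, 40, 41, 40, 40, 40, 40, 40, 40, 40, 40, 41, 40, 40, 41, 41, 41, 41, 41, 41, 41, 40, 40, 40, 39, 39, 38, 38, 37, 37, 37, 36, 36, 36, 36, 37, 37, 37, 37, 37, 37, 38, 38, 38, 38, 38, 39, 41, 57, 66, 70, 70, 71, 71, 73, 73, 74, 74, 76, 76, 74, 72, 81, 107, 110, 107, 97, 77, 62, 57, 57, 57, 57, 57, 56, 56, 56, 57, 58, 52, 47, 45, 46, 46, 45, 47, 48, 46, 45, 45, 44, 43, 42, 45, 63, 78, 73, 74, 73, 56, 49, 50, 50, 50, 50, 50, 49, 48, 52, 74, 77, 74, 73, 69, 54, 47, 48, 48, 48, 48, 48, 47, 48, 61, 78, 74, 73, 72, 70, 57, 47, 46, 47, 48, 48, 49, 49]
```

Request:
apply_moves --increments '[-0.004, 0.0035, -0.001, 0, 0, 0, -0.001, 0.001, -0.004, 0, 0, 0, 0, 0, -0.001, 0, 0, 0]'

```text
t: 19.18
eef_pos: [0.5783, -0.3123, 0.1111]
ee_rot: [2.269, 0.001, -2.2]
force: [0.2, 1.6, 8.8]
width: 0.0005
```

```bash
python3 wh.py -15 32
```

```text
t 19.18 shift [ 0.0087 -0.0089  0.0002] rot [-0.0006  0.0001  0.0006] q [-0.34  0.96  0.64 -0.26 -2.08  1.25]
corner now x,y,z mm [-2.7 -2.1 31.8] F [0.2 1.6 8.8]
```

Request:
apply_moves --increments '[0.001, -0.001, 0.0025, 0, 0, 0, 0.0035, -0.003, 0, 0, 0, 0, 0.0035, -0.003, -0.0005, 0, 0, 0, 0.0035, -0.003, -0.001, 0, 0, 0]'

```text
t: 19.52
eef_pos: [0.5865, -0.3198, 0.1155]
ee_rot: [2.256, 0.0, -2.197]
force: [-11.3, 10.1, 4.5]
width: 0.0004
```

```bash
python3 wh.py -22 28;python3 strip.py w17raw.png | tail -1
```

```text
t 19.52 shift [ 0.0062 -0.0055 -0.0081] rot [-0.008  -0.0104 -0.0024] q [-0.34  0.99  0.7  -0.26 -2.13  1.25]
corner now x,y,z mm [-13.6  -0.8  36.2] F [-11.3  10.1   4.5]
now [40, 40, 40, 39, 39, 39, 39, 40, 40, 40, 40, 39, 40, 40, 40, 40, 39, 39, 39, 39, 39, 39, 40, 40, 40, 40, 40, 40, 40, 39, 39, 38, 37, 37, 36, 35, 35, 34, 34, 34, 34, 34, 35, 35, 35, 35, 35, 35, 35, 35, 35, 35, 37, 41, 53, 62, 69, 70, 70, 71, 71, 71, 73, 74, 74, 74, 73, 70, 76, 101, 108, 105, 98, 80, 62, 55, 55, 55, 55, 55, 55, 55, 55, 55, 56, 52, 46, 44, 44, 44, 44, 46, 47, 46, 44, 44, 44, 43, 42, 40, 63, 75, 71, 74, 70, 58, 50, 49, 49, 49, 49, 49, 48, 47, 45, 77, 76, 72, 72, 68, 56, 48, 48, 48, 48, 48, 48, 47, 48, 58, 78, 74, 72, 71, 68, 59, 48, 48, 48, 49, 50]
```

Request:
apply_moves --increments '[0.002, -0.0015, -0.003, 0, 0, 0, 0.003, -0.0022, -0.003, 0, 0, 0]'

```text
t: 19.73
eef_pos: [0.5909, -0.3235, 0.1129]
ee_rot: [2.251, -0.0, -2.194]
force: [-2.3, 3.0, 5.8]
width: 0.0003
```

```bash
python3 wh.py -27 24;python3 strip.py w18raw.png | tail -1
```

```text
t 19.73 shift [ 0.0059 -0.0048 -0.0096] rot [-0.0102 -0.0142 -0.005 ] q [-0.34  1.01  0.72 -0.26 -2.14  1.25]
corner now x,y,z mm [-19.2  -0.4  33.6] F [-2.3  3.   5.8]
now [46, 45, 44, 44, 43, 42, 42, 42, 42, 42, 42, 43, 43, 43, 43, 43, 43, 43, 43, 43, 42, 42, 42, 42, 43, 43, 44, 45, 45, 46, 46, 46, 46, 46, 46, 45, 45, 44, 44, 43, 41, 39, 39, 38, 40, 44, 45, 44, 42, 39, 38, 36, 35, 35, 35, 35, 35, 35, 35, 35, 35, 35, 38, 47, 50, 56, 65, 68, 68, 67, 66, 65, 65, 64, 63, 63, 63, 62, 63, 75, 96, 96, 95, 80, 60, 52, 52, 53, 54, 54, 54, 54, 54, 54, 55, 54, 50, 46, 45, 45, 45, 44, 44, 46, 48, 47, 46, 44, 43, 40, 52, 69, 72, 70, 71, 60, 49, 48, 48, 48, 48, 48, 48, 46, 53, 71, 82, 73, 70, 66, 60, 50, 48, 47, 47, 47, 46, 45, 52, 61, 70]
```

Request:
apply_moves --increments '[0.0025, -0.002, -0.005, -0.003, -0.005, -0.002, 0.003, -0.0024, -0.005, -0.003, -0.005, -0.002, 0.001, -0.001, -0.003, 0, 0, 0]'

```text
t: 20.03
eef_pos: [0.5993, -0.3309, 0.1029]
ee_rot: [2.269, 0.0, -2.197]
force: [0.8, 0.3, 0.6]
width: 0.0005
```

```bash
python3 wh.py -29 20;python3 strip.py w19raw.png | tail -1
```

```text
t 20.03 shift [-0.001   0.0015 -0.0036] rot [-0.0003  0.0001 -0.0024] q [-0.35  1.02  0.75 -0.25 -2.13  1.25]
corner now x,y,z mm [-30.7   0.7  23.6] F [0.8 0.3 0.6]
now [33, 33, 33, 33, 34, 34, 34, 34, 34, 34, 35, 35, 35, 35, 35, 35, 35, 35, 35, 35, 35, 35, 35, 35, 35, 35, 34, 34, 34, 34, 34, 33, 33, 33, 33, 33, 33, 34, 35, 37, 38, 39, 39, 40, 39, 39, 39, 39, 38, 38, 38, 38, 38, 38, 38, 38, 40, 41, 42, 42, 41, 40, 40, 39, 39, 40, 40, 41, 41, 41, 41, 41, 44, 46, 49, 50, 43, 39, 39, 38, 38, 37, 36, 35, 34, 34, 34, 36, 39, 39, 39, 43, 55, 56, 56, 56, 56, 56, 57, 57, 57, 56, 55, 59, 71, 80, 80, 78, 63, 50, 48, 48, 49, 49, 49, 48, 49, 49, 48, 49, 49, 48, 44, 42, 42, 44, 44, 45, 45, 45, 45, 45, 45, 45, 46, 45, 44, 43, 42, 42, 41]
```

Request:
apply_moves --increments '[0.006, -0.0045, 0.0065, 0, 0, 0, 0.009, -0.0065, 0.009, 0, 0, 0, 0.012, -0.009, 0.015, 0, 0, 0, 0.01, -0.007, 0.02, 0, 0, 0, 0.0, 0, 0.02, 0, 0, 0, 0, 0, 0, 0, 0, 0]'

```text
t: 20.58
eef_pos: [0.6358, -0.3581, 0.1692]
ee_rot: [2.258, -0.001, -2.198]
force: [0.7, -0.1, 1.2]
width: -0.0
```

```bash
python3 strip.py w20raw.png | tail -1; python3 - <<'E'
from h import *
a=cv2.imread('pics/w11raw.png')[80:330,190:390]; b=cv2.imread('pics/w20raw.png'); 
im=optics.grab_frame('scene')[210:305,140:215,::-1]
st=arm.get_state(); print(st['eef_pos'],[ (np.round(r['point']),r['conf']) for r in finder.landmark_of('wrist','index')[:2]])
o=np.hstack([cv2.resize(b,(533,400),interpolation=cv2.INTER_CUBIC),cv2.resize(im,(267,400),interpolation=cv2.INTER_CUBIC)]); 
k=cv2.imread('pics/w9raw.png'); cv2.imwrite('pics/final.png',o)
E
```

```text
now [80, 80, 81, 81, 81, 81, 81, 81, 81, 81, 81, 80, 80, 80, 80, 81, 82, 82, 83, 84, 85, 86, 82, 77, 72, 67, 61, 58, 55, 53, 51, 50, 50, 50, 50, 49, 48, 48, 47, 47, 46, 46, 46, 46, 46, 46, 46, 46, 45, 43, 47, 62, 76, 91, 103, 103, 99, 85, 72, 66, 63, 66, 67, 67, 65, 64, 69, 79, 95, 102, 102, 84, 70, 59, 59, 60, 60, 60, 60, 58, 56, 61, 86, 96, 96, 88, 72, 55, 48, 48, 51, 51, 50, 49, 48, 48, 47, 47, 48, 48, 50, 56, 62, 59, 58, 58, 58, 57, 57, 57, 56, 55, 63, 72, 76, 77, 75, 67, 58, 53, 50, 51, 51, 51, 51, 50, 50, 50, 50, 50, 50, 50, 49, 48, 47, 48, 50, 50, 50, 50, 50]
[ 0.63508282 -0.35718545  0.16571357] [(array([280., 189.]), 0.7)]
```

View pics/final.png

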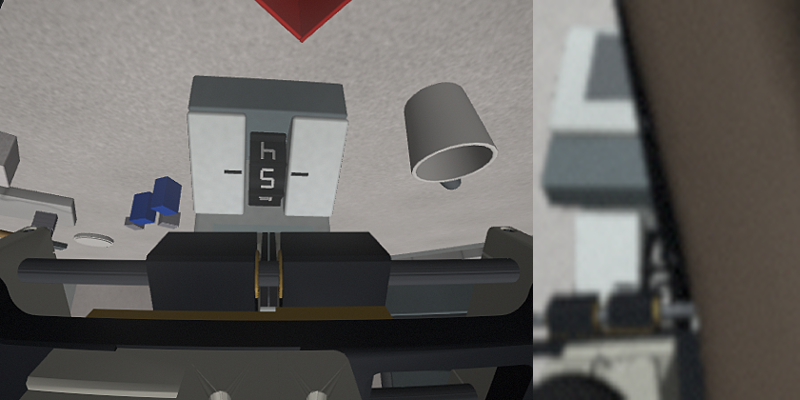

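The last picture shows the 5 (upside-down in this wrist view) between the index lines at (233,172) and (299,173). The inverted 4 stands beyond it on the operator's side. I'll retreat and run a final numeric check.

Request:
apply_moves --increments '[0.005, -0.003, 0.02, 0, 0, 0, 0.003, -0.002, 0.02, 0, 0, 0, 0, 0, 0.02, 0, 0, 0, 0, 0, 0, 0, 0, 0, 0, 0, 0, 0, 0, 0]'

```text
t: 21.15
eef_pos: [0.6412, -0.36, 0.2197]
ee_rot: [2.238, -0.003, -2.198]
force: [0.1, 0.5, -0.9]
width: 0.0003
```

```bash
python3 strip.py w21raw.png | tail -1; python3 - <<'E'
from h import *
st=arm.get_state(); print(st['t'],st['eef_pos'],st['force'].round(1))
for n in ('scene','top'):
    im=optics.grab_frame(n); c=cam(n); cv2.imwrite(f'pics/f_{n}.png',im[:,:,::-1])
    print(n,'pred foot/top px',proj(c,[[.6222,.1826,.05],[.6222,.1826,.1]]).round(1).tolist())
    for t in ('tall_centre','ref_top'):
        print(t,[(np.round(r['box']),round(r['conf'],2)) for r in finder.find_in(n,t)[:7]])
E
```

```text
now [95, 95, 94, 93, 92, 91, 89, 87, 85, 83, 81, 78, 75, 73, 72, 70, 67, 65, 63, 69, 75, 82, 89, 93, 90, 87, 84, 80, 77, 73, 69, 65, 60, 55, 55, 55, 56, 56, 57, 56, 54, 52, 51, 50, 49, 49, 49, 49, 49, 48, 48, 50, 53, 79, 102, 106, 106, 91, 78, 69, 64, 65, 65, 66, 65, 64, 61, 67, 86, 95, 100, 94, 82, 61, 58, 61, 61, 61, 61, 60, 60, 60, 72, 88, 96, 96, 90, 66, 47, 49, 49, 50, 52, 53, 53, 51, 50, 49, 49, 48, 51, 54, 60, 62, 61, 60, 59, 59, 59, 58, 57, 56, 61, 70, 76, 82, 78, 72, 66, 61, 56, 52, 51, 52, 52, 52, 52, 52, 52, 52, 52, 52, 52, 53, 53, 53, 53, 53, 53, 53, 54]
21.2 [ 0.64112752 -0.36009819  0.22012114] [-0.2  0.2  0.8]
scene pred foot/top px [[320.4, 199.5], [321.8, 189.4]]
tall_centre [(array([246., 208., 260., 229.]), 0.75), (array([316., 189., 326., 204.]), 0.53), (array([232., 220., 240., 238.]), 0.49), (array([216., 176., 229., 196.]), 0.46)]
ref_top [(array([317., 205., 323., 208.]), 0.48)]
top pred foot/top px [[233.5, 182.1], [231.9, 181.1]]
tall_centre []
ref_top []
```

```bash
python3 -c "
from station import arm
print(arm.job_done(), arm.get_state()['t'])"
```

```text
the job is handed in; nothing more can be done
the job is handed in; nothing more can be done
```

I handed the job in at about 21 s of robot time. No verdict was reported, so what follows rests on my own checks.

**Block:** I gripped the tall grey block, which measured about 25 × 35 mm at 50 mm height, and left the blue look-alikes alone. I stood it about 16.5 mm off the reference face's centre and slid it across with contact of roughly 5 to 10 N. Then I let go. Just before the last nudge about 0.7 mm of the reference face still showed, and after release no seam showed and the side edges lined up. A final scene detection still found a block where the stack should be. A small overhang towards the column could have been hidden from that view.

**Wheel:** It started showing 3, and I pulled the ribs forward by two clicks. The last picture shows the 5 between the index lines. Two measurements 0.6 s apart put the digit's centre at 39.5° and 40.5°, against 40° nominal, so it is at rest. The second click took more force than expected, up to about 15 N on the fingertip, before the wheel moved on.

**Checks that disagreed or failed:**
- The starting 3 measured about 10° past the index, so the first click moved the wheel only about 35°.
- The final network check in the top camera found neither the block nor the reference face.

The robot was touching nothing at hand-in.

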